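Load the ware turner and hold its key at run

TASK

Gently lay the standing white-and-blue vase on its side, centred on the four rubber rollers of the ware turner, foot towards the blue drive head, and let go of it. Then take the red-headed key from the wooden block, work it fully home past the sticky wafers of the switch on the drive head, then turn it a quarter turn clockwise to its stop and finish still gripping it there against its return spring, since the rollers are driven only while the key is held. Leave the other keys and everything else on the bench alone.

Things in the scene. Friction and masses are not known exactly. Their poses are not given: they have to be found in the camera images.
- vase: White ceramic bottle vase with blue bands, at first standing on its foot on the bench, 0.24-0.42 kg. Straight cylinder 58 mm in diameter from its foot to 105 mm, then shoulder and 25 mm neck, 160 mm tall in all. Origin: centre of the foot; z along the vase from foot to mouth.
- vase_mid (a point): Point on the vase's axis half way up its straight part, 52.5 mm above the foot: the place to grip it; same axes as the vase.
- vase_foot (a point): Centre of the vase's foot.
- vase_mouth (a point): Centre of the vase's mouth, 160 mm from the foot.
- turner: Roller ware turner, fixed, long side along its x. Origin on the bench under the middle of the roller cradle; x horizontal, towards the drive head, z up. Drive head: blue box, x 77 to 183, y -75 to 75, 70 mm high; on its top a red mushroom stop (36 mm wide, 29 mm tall) at x 150, y 46 and two small controls up to 10 mm tall at x 98, y 28 and 58. Base plate 12 mm thick, 130 mm wide.
- cradle (a point): Where vase_mid belongs, 74.6 mm above the bench; axes as the turner's. The vase lies along x on four black rubber rollers that do not turn: 28 mm diameter, 14 mm wide, axles 42 mm up at y +/-28, centred at x +/-34 (41 mm free between the front and rear pairs for the fingers; 8 mm shafts along the axles). Bearing posts at x -66 are 48 mm high.
- keyhole (a point): Centre of the keyhole mouth, on the flat brass face of the round lock plug (25 mm, in a steel bezel) on top of the drive head, 74 mm above the bench at turner x 128, y -36. Keyway straight down, 11.4 x 5.2 mm, 36 mm deep, mouth countersunk by 2 mm all round. Axes turn with the plug: x along the long side of the slot (the turner's x when not turned), z up.
- plug (a joint): Angle of the lock plug, rad: 0 as found, slot along the turner's x; grows clockwise seen from above to a stop at 1.5. A spring turns it back (0.06 N m at 0 to 0.14 N m at the stop with friction). Three sprung sticky wafers inside, 9, 15 and 21 mm down, resist the key: straight 10 to 18 N, less with a small wiggle.
- keyblock: Fixed wooden block 160 x 56 mm, 45 mm high, origin centre of underside, z up; three slots 48 mm apart along its x hold three keys upright, heads up, in any order.
- key_red: Key with red plastic head, standing blade down in the block. Origin: underside of the collar, where the blade starts; z up; x along the broad side of head and blade. Steel collar 22 x 9 x 5 mm, then the head, 28 (x) x 10 (y) mm, z 5 to 33 mm; blade 10 (x) x 4 (y) mm to z -30, pointed, fits either way round. Home when the collar sits on the plug's face. 30 g.
- key_blue: Same key with a blue head, in the block; to be left alone.
- key_yellow: Same key with a yellow head, in the block; to be left alone.
- jar_a: Lidded white glaze jar with a blue band, 54 mm diameter, 59 mm tall, standing at the back of the bench; origin centre of underside. To be left alone.
- jar_b: Like jar_a, to be left alone.
- jar_c: Like jar_a with a terracotta band, to be left alone.
- brush: Paint brush with dark handle lying on the bench, 210 mm long, 10 mm thick, along its x; to be left alone.
- phone: Black phone lying flat, 72 x 148 x 9 mm, to be left alone.
- dish: White ceramic dish, 80 mm wide, 30 mm high, to be left alone. Fixed equipment to steer clear of: plate on a banding wheel, 125 mm high, right edge (x 0.29 to 0.55, y below -0.53); kiln, 255 mm high, right rear (x above 0.57, y below -0.45); brush pot, 210 mm high, rear (0.84, -0.29); pot rack, 330 mm high, left edge (x 0.24 to 0.66, y above 0.53); books, 40 mm high, left (0.18, 0.54).
Things that resemble listed ones, but are neither listed nor needed, are in the scene too. What is shaped like the vase but pink is not meant.

How it is judged:
By the outcome, as a careful person would: the job done as asked, in the order asked, and still so for the second after the job is handed in, while the arm keeps its last pose, push and grip.
It also fails if it takes over 69 s, if anything falls off the work surface, if the arm or the gripper's body presses on something with over 40 N, if the wrist force passes 120 N, or if a joint passes its speed limit or range.

ROBOT

A 6-joint arm with a two-finger parallel gripper is mounted at the origin on the work surface. World frame = base frame: x ahead of the robot, y to its left, z up, the work surface at z = 0. Lengths are in m, angles in rad, forces in N, time in s.
With the tool pointing down it reaches from about 0.25 to 0.725 m from the base axis. Payload 4 kg.
Tool frame: the origin (TCP) lies midway between the tips of the shut fingers; the grasp point (between the pads) lies 19 mm behind it; z points along the fingers, y is the line along which they close (so a half turn about z gives the same grasp; the last joint's range is limited). The gripper opens to 85 mm and grips with 20 to 120 N. Pads are 22 mm wide; open, the fingers measure 114 mm over their backs; the gripper's body (76 mm by 85 mm) begins 54 mm behind the grasp point. The pads swing forward as they close: fully open they stand 13 mm farther back than shut.
Start: joints at [-1.339, 0.241, 0.005, 1.335, 0, 1.571], TCP at [0.115, -0.487, 0.231] pointing down, gripper open.
Joint ranges: [-2.72, 2.72], [-1.05, 1.87], [-1.09, 1.28], [-1.99, 2.15], [-1.42, 1.44], [-3.14, 3.14]. Speed limits (rad/s): [2.79, 2.79, 3.14, 3.14, 3.14, 3.14].

INTERFACE

Orientations are given as a unit quaternion [x, y, z, w].
In Python, from workcell import get_obs, camera, job_done, silhouettes gives the robot as it stands. The module is installed in compiled form; this text tells all that it offers.
- The arm moves only by the tool drive_tool, never from a script. Its argument "increments" is a list of rows, each a list of 3 entries, a list of its own where there are three numbers: the shift along the world's x, y, z in mm, then the turn, a rotation vector about the world's x, y, z in degrees, then the opening, from 0 (shut) to 1 (fully open). A call has 1 to 8 rows; each row shifts and turns the commanded pose from where the row before left it; what a row does not reach is not made up. A row lasts 1/12 s, in which the tool goes at most 41.7 mm and 7.16 degrees, less where a joint would pass 70% of its speed; a pose out of reach is approached as far as the arm can. A call is refused whole if a number of a shift passes 41.7 or a number of a turn 7.16, either way. A call with a gripper value outside its range is refused whole. The fingers move at their own pace and stop on an object; the grip force is fixed at half the most. Time passes only in rows, so rows that do not move let the fingers close. It gives the time, the measured TCP pose, the force, the opening and the grip force at its end, in the units of the state.
- get_obs(): the state, without advancing time (a new reading comes with each control period).
- camera(name): name is "side" or "top" or "wrist"; returns a dict with "image" (420x560x3 uint8, red, green, blue), "K" (3x3 intrinsics, pixels), "view" (4x4, takes a point from world to camera coordinates). Camera axes: x right, y down, z forward; pixel columns grow to the right and rows downward; lengths in m; the calibration is good to about 2 mm. The wrist camera is an equidistant fisheye: a pixel r from the principal point sees the ray r / f radians off the axis. A picture is of the moment at which its call begins. There is no depth.
- job_done(): hands the job in; it is judged then, once.
Trained networks look in a picture, given as the dict that the camera call returned (one of the last four; its "shot" number tells which), for a name from the list of things; names that differ only in an ending like _2 or _b are one class to them, and where a whole thing is asked for, a point or a joint stands for the part that bears it (a point fixed in the world has none). Each returns a list of dicts, best first, with "conf" (0 to 1); they miss things now and then, are a little off and sometimes report something else, mostly with a low value. They report only what shows in the picture. A call takes as long as a camera call. They do not tell look-alikes from the thing itself.
- silhouettes(query, picture): "region" (420x560 bool, what is visible of it) and "bbox" ([left, top, right, bottom] in pixels, round what is visible of it).
The state is a dict: "clock": time; "joint_pos": joint angles; "joint_vel": joint speeds; "tau": joint torques, N m; "eef_pos": TCP position; "tool_rot": TCP orientation; "ft_force": force on the tool from outside, world axes, zero at the start; "ft_torque": the same for the moment, N m; "grip_width": finger opening in m; "grasp_force": force on a finger pad.
Only numpy, scipy, OpenCV 4.12 (cv2) and the standard library are available. Lean on these libraries where they do the work, as an engineer would, in place of code of your own. Each camera call takes 0.05 s, during which the arm holds its last target. There are 200 camera calls.

## Working session

There is one attempt and no reset: what is moved stays moved. The work goes in short steps, Python scripts to look and compute and a tool call to move; the robot and the scene stay as the last step left them, time stands still between calls to the robot, and variables do not carry over. Pictures are saved under pics/ and viewed, at most 10 in all, crops included, and the job is handed in when it is done.

Besides the shell and the picture viewer there is one more tool, called as name([rows], argument=value, ...), one row to a line, values as JSON. drive_tool: Moves the arm, as the interface text tells. Its arguments: {"type":"object","properties":{"increments":{"type":"array"}},"required":["increments"]}

```bash
mkdir -p pics; cat > h.py <<'E'
import numpy as np, cv2
from workcell import get_obs, camera, job_done, silhouettes
def save(c,n): cv2.imwrite('pics/'+n,c['image'][:,:,::-1])
def proj(c,P):
    P=np.atleast_2d(P); q=(c['view'][:3,:3]@P.T).T+c['view'][:3,3]
    u=(c['K']@q.T).T; return u[:,:2]/u[:,2:]
def ray(c,px):
    d=np.linalg.inv(c['K'])@[px[0],px[1],1]; R=c['view'][:3,:3]; o=-R.T@c['view'][:3,3]
    return o,R.T@d
def atz(c,px,z):
    o,d=ray(c,px); return o+d*(z-o[2])/d[2]
E
python3 - <<'E'
from h import *
t=camera('top');s=camera('side')
save(t,'t0.png');save(s,'s0.png')
for n,c in(('top',t),('side',s)):
    print(n,c['K'].round(1).tolist(),(-c['view'][:3,:3].T@c['view'][:3,3]).round(3))
    for q in['vase','turner','plug','keyblock','key_red']:
        for r in silhouettes(q,c)[:4]:
            ys,xs=np.nonzero(r['region']); print(n,q,round(r['conf'],2),np.round(r['bbox']),xs.mean().round(1),ys.mean().round(1))
print(get_obs())
E
```

```text
top [[405.3, 0.0, 291.6], [0.0, 405.3, 207.0], [0.0, 0.0, 1.0]] [ 0.272 -0.007  1.376]
top vase 0.79 [383. 187. 414. 206.] 400.5 195.9
top vase 0.65 [372. 214. 397. 239.] 385.5 226.9
top vase 0.59 [270. 137. 288. 158.] 278.7 147.7
top turner 0.81 [235. 192. 319. 240.] 271.6 213.2
top turner 0.23 [191. 239. 200. 248.] 194.9 242.2
top plug 0.46 [244. 197. 254. 206.] 249.8 201.8
top keyblock 0.94 [187. 206. 206. 259.] 197.6 230.1
top key_red 0.4 [195. 210. 198. 219.] 195.0 213.5
side [[494.4, 0.0, 277.3], [0.0, 494.4, 207.7], [0.0, 0.0, 1.0]] [0.075 0.743 0.945]
side vase 0.76 [339. 146. 362. 200.] 350.5 174.0
side vase 0.69 [317. 125. 339. 174.] 327.5 153.2
side turner 0.6 [210. 213. 307. 311.] 258.4 262.4
side plug 0.73 [261. 163. 303. 190.] 281.8 176.9
side plug 0.61 [228. 252. 241. 262.] 235.8 257.4
side plug 0.38 [340. 148. 366. 200.] 350.4 173.6
side keyblock 0.73 [183. 314. 262. 376.] 220.9 344.4
side keyblock 0.64 [145. 276. 178. 300.] 160.3 289.1
side key_red 0.54 [192. 318. 205. 331.] 199.8 321.9
side key_red 0.32 [204. 177. 228. 205.] 216.5 189.8
{'clock': 0.6, 'joint_pos': array([-1.33896074e+00,  2.40566478e-01,  4.98560656e-03,  1.33521496e+00,
       -7.02601942e-06,  1.57079896e+00]), 'joint_vel': array([ 0.00238101, -0.00167512,  0.00110825, -0.00012167, -0.00278085,
        0.0002807 ]), 'tau': array([-1.77666893e-04, -3.71977437e+01,  2.52569103e+01,  1.43085832e-03,
       -2.09486888e-05,  8.69152323e-07]), 'eef_pos': array([ 0.11487706, -0.48661068,  0.23131772]), 'tool_rot': array([ 9.93289204e-01,  1.15657065e-01, -3.46092826e-06,  6.51117869e-07]), 'ft_force': array([ 0.45290202, -0.33680021, -1.17214746]), 'ft_torque': array([ 0.06430344, -0.00787421,  0.02311702]), 'grasp_force': 0.0, 'grip_width': 0.08554397246546665}
```

```bash
python3 -c "
import cv2
t=cv2.imread('pics/t0.png')[110:290,160:440];cv2.imwrite('pics/t0c.png',cv2.resize(t,None,fx=2.8,fy=2.8,interpolation=3))
t=cv2.imread('pics/s0.png')[110:390,130:400];cv2.imwrite('pics/s0c.png',cv2.resize(t,None,fx=2.1,fy=2.1,interpolation=3))"
```

```text
(no output)
```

View pics/t0c.png

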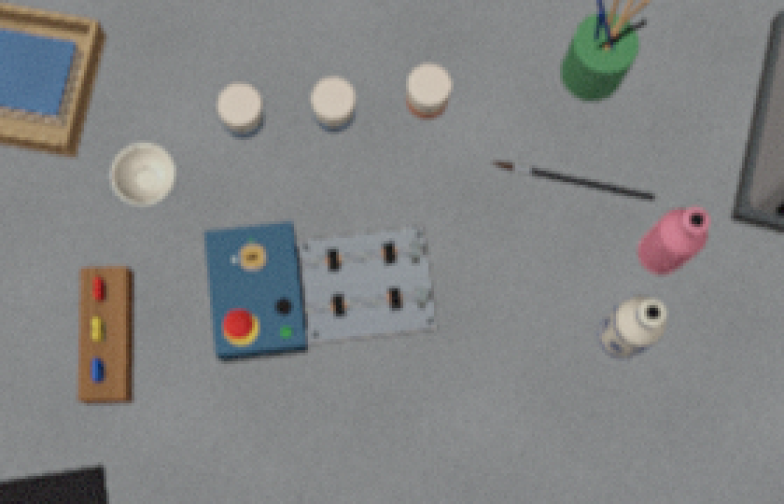

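View pics/s0c.png

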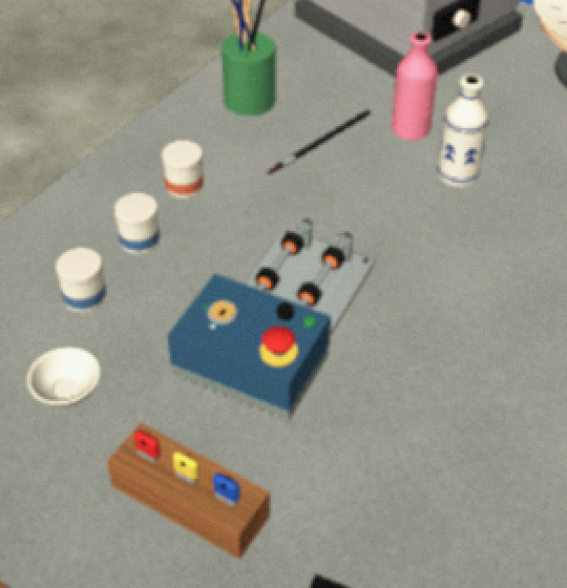

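Top view: red key at about (195,213) and the leftmost block slot. The drive head is at (250,210) with the plug at (250,202). The white vase is at (386,227), next to its pink twin. Side view agrees, with the vase at (350,172). Next I fit models to the masks.

```bash
cat > fit.py <<'E'
from h import *
from scipy.optimize import minimize
S=4
def hullmask(pts):
    m=np.zeros((420*S,560*S),np.uint8); h=cv2.convexHull((((pts+.5)*S)).astype(np.float32))
    cv2.fillConvexPoly(m,np.round(h).astype(np.int32),1); return m
def up(m): return cv2.resize(m.astype(np.float32),None,fx=S,fy=S,interpolation=cv2.INTER_LINEAR)>.5
def hullof(m,win):
    k=np.zeros(m.shape,bool); l,t,r,b=win; k[t:b,l:r]=m[t:b,l:r]
    n,lab,st,_=cv2.connectedComponentsWithStats(k.astype(np.uint8)); i=1+np.argmax(st[1:,4]); k=lab==i
    u=up(k).astype(np.uint8); c=max(cv2.findContours(u,0,2)[0],key=cv2.contourArea)
    o=np.zeros_like(u); cv2.fillConvexPoly(o,cv2.convexHull(c),1); return o>0
def box(x0,x1,y0,y1,z0,z1): return np.array([[x,y,z] for x in(x0,x1) for y in(y0,y1) for z in(z0,z1)])/1000
def place(P,p,z=0):
    c,s=np.cos(p[2]),np.sin(p[2]); return P@np.array([[c,-s,0],[s,c,0],[0,0,1]]).T+[p[0],p[1],z]
def fit(P,views,p0,z=0,yaw=True):
    def cost(q):
        p=[q[0],q[1],q[2]/5 if yaw else p0[2]]; s=0
        for c,m in views:
            h=hullmask(proj(c,place(P,p,z)))>0; s+=1-(h&m).sum()/(h|m).sum()
        return s/len(views)
    q0=np.array([p0[0],p0[1],p0[2]*5]); 
    r=minimize(cost,q0,method='Nelder-Mead',options=dict(initial_simplex=np.vstack([q0]+[q0+d for d in np.diag([.012,.012,.4])]),xatol=1e-4,fatol=1e-5))
    return np.array([r.x[0],r.x[1],r.x[2]/5]),r.fun
E
cat > m1.py <<'E'
from fit import *
t=camera('top');s=camera('side')
def ch(c): return [c['image'][:,:,i].astype(int) for i in range(3)]
def blue(c): r,g,b=ch(c); return (b-r>35)
def red(c): r,g,b=ch(c); return (r-g>70)&(r-b>60)
def wood(c): r,g,b=ch(c); return (r-b>30)
def go(name,P,f,wt,ws,p0,z=0,yaw=True):
    V=[(t,hullof(f(t),wt)),(s,hullof(f(s),ws))]
    for n,v in(('both',V),('top',V[:1]),('side',V[1:])):
        p,e=fit(P,v,p0,z,yaw); print(name,n,p.round(4),round(e,3))
pt=atz(t,(271,213),.03)
go('head',box(77,183,-75,75,12,70),blue,(225,180,275,245),(205,230,292,315),[pt[0],pt[1],1.5])
pk=atz(t,(195,213.5),.07)
go('key',box(-14,14,-5,5,5,33),red,(190,205,203,220),(190,310,208,332),[pk[0],pk[1],0.0],.045)
pb=atz(t,(197.6,230),.03)
a=np.linspace(0,2*np.pi,40)
def ring(r,z): return np.c_[r*np.cos(a),r*np.sin(a),0*a+z]
W=np.vstack([ring(.029,0),ring(.029,.105)])
def sil(c,k): 
    R=silhouettes('vase',c); return min(R,key=lambda r:abs(r['bbox'][0]-k))['region']
pv=atz(t,(384,228),.07)
V=np.vstack([ring(.029,0),ring(.029,.105),ring(.0125,.16)])
for n,v in(('both',[(t,372),(s,339)]),('top',[(t,372)]),('side',[(s,339)])):
    vv=[(c,hullof(sil(c,k),(0,0,560,420))) for c,k in v]
    print('vase',n,*fit(V,vv,[pv[0],pv[1],0],0,False))
for c,wt,px in((t,(244,195,256,208),0),(s,(228,250,243,264),0)):
    r,g,b=ch(c); m=(r-b>20); l,tt,rr,bb=wt; k=np.zeros_like(m); k[tt:bb,l:rr]=m[tt:bb,l:rr]; ys,xs=np.nonzero(k)
    print('plug',len(xs),atz(c,(xs.mean(),ys.mean()),.074).round(4))
E
python3 m1.py
```

```text
head both [ 5.6030e-01 -5.0000e-04  1.7126e+00] 0.071
head top [ 5.6070e-01 -1.0000e-04  1.7054e+00] 0.052
head side [ 0.5614 -0.0046  1.7267] 0.078
key both [0.5354 0.3105 0.0631] 0.287
key top [0.5358 0.3113 0.0666] 0.385
key side [0.5351 0.3101 0.0331] 0.177
vase both [ 0.49857792 -0.31954547  0.00663014] 0.09168845160328853
vase top [ 0.49942255 -0.3189023  -0.00658125] 0.14061779621945592
vase side [ 0.499329   -0.32110413  0.04059485] 0.038232310423535365
plug 65 [0.5749 0.13   0.074 ]
plug 99 [0.573  0.1304 0.074 ]
```

```bash
cat > ov.py <<'E'
from m1 import *
def edges(P): return [(i,j) for i in range(8) for j in range(i) if (np.abs(P[i]-P[j])>1e-9).sum()==1]
def draw(c,win,sc,items):
    l,tt,r,b=win; im=cv2.resize(c['image'][tt:b,l:r,::-1],None,fx=sc,fy=sc,interpolation=cv2.INTER_CUBIC)
    for P,p,z,col in items:
        uv=(proj(c,place(P,p,z))+.5-[l,tt])*sc
        for i,j in edges(P): cv2.line(im,tuple(int(v) for v in uv[i]),tuple(int(v) for v in uv[j]),col,1)
    return im
E
python3 - <<'E'
from ov import *
p=[.5603,-.0005,1.7126]
it=[(box(77,183,-75,75,12,70),p,0,(0,0,255)),(box(-14,14,-5,5,5,33),[.5354,.3105,.063],.045,(255,255,0))]
a=draw(t,(185,180,325,265),5.7,it); b=draw(s,(180,205,310,340),4.2,it)
cv2.imwrite('pics/o1.png',a); cv2.imwrite('pics/o2.png',b)
E
```

```text
head both [ 5.6180e-01 -1.0000e-03  1.7163e+00] 0.069
head top [ 5.5950e-01 -1.0000e-03  1.6985e+00] 0.054
head side [ 0.563  -0.0044  1.7331] 0.077
key both [0.5353 0.3105 0.0628] 0.292
key top [0.5358 0.3113 0.0666] 0.393
key side [0.5346 0.3099 0.0369] 0.185
vase both [ 0.49791263 -0.31803672 -0.02067746] 0.049215890992781064
vase top [ 0.49875799 -0.31803567  0.04946723] 0.036109846760734365
vase side [ 0.49814981 -0.32035571  0.07189   ] 0.056927964728003655
plug 65 [0.5749 0.13   0.074 ]
plug 101 [0.5728 0.1307 0.074 ]
```

View pics/o1.png

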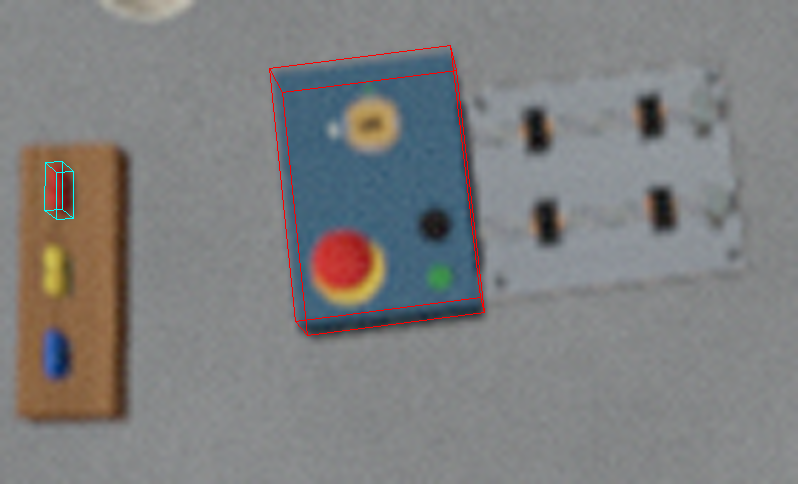

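View pics/o2.png

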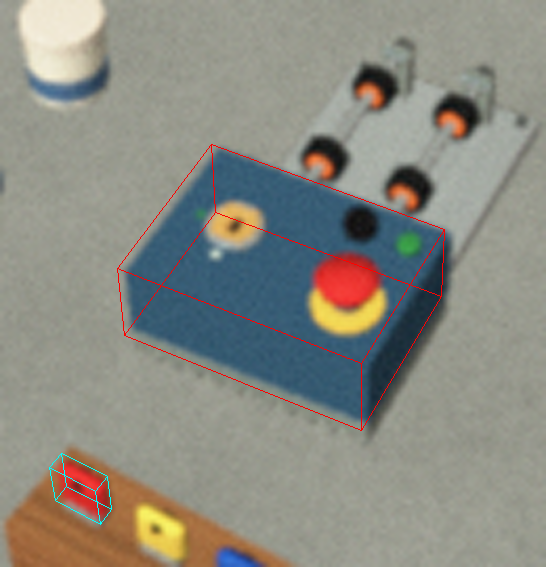

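```bash
cat > t2.py <<'E'
from h import *
from scipy.optimize import least_squares
from scipy.spatial.transform import Rotation as R
t=camera('top');s=camera('side')
def pt(c,win,f):
    l,a,r,b=win; im=c['image'][a:b,l:r].astype(int); w=f(im[...,0],im[...,1],im[...,2]).clip(0); w=w*(w>.3*w.max())
    yy,xx=np.mgrid[a:b,l:r]; return np.array([(w*xx).sum(),(w*yy).sum()])/w.sum()
gold=lambda r,g,b:r-b-10; green=lambda r,g,b:g-r-25+0*b; dark=lambda r,g,b:110-g-abs(r-b)*.3-np.maximum(b-r,0)*2
F=[]
def o(c,sc,l,tt,x,y,h): return (int(l+x/sc-h),int(tt+y/sc-h),int(l+x/sc+h+1),int(tt+y/sc+h+1))
T=lambda x,y,h=5:o(t,5.7,185,180,x,y,h); Sd=lambda x,y,h=5:o(s,4.2,180,205,x,y,h)
F+=[(t,pt(t,T(372,124,6),gold),(128,-36,74)),(s,pt(s,Sd(236,225,7),gold),(128,-36,74))]
F+=[(t,pt(t,T(440,278,4),green),(98,58,75)),(s,pt(s,Sd(408,244,4),green),(98,58,75))]
F+=[(t,pt(t,T(434,225,4),dark),(98,28,76)),(s,pt(s,Sd(360,224,5),dark),(98,28,76))]
for x,y,X,Y in((537,130,34,-28),(651,116,-34,-28),(547,222,34,28),(662,209,-34,28)):
    F.append((t,pt(t,T(x,y,4.5),dark),(X,Y,47)))
def res(p):
    out=[]
    for c,px,P in F:
        q=R.from_euler('z',p[2]).apply(np.array(P)/1000)+[p[0],p[1],0]; out.append(proj(c,q)[0]-px)
    return np.array(out)
r=least_squares(lambda p:res(p).ravel(),[.56,0,1.7],x_scale=[.01,.01,.1],loss='soft_l1'); print(r.x.round(4)); print(res(r.x).round(2).tolist())
A=R.from_euler('z',r.x[2]); print('keyhole',(A.apply([.128,-.036,.074])+[r.x[0],r.x[1],0]).round(4))
E
python3 - <<'E'
from t2 import *
v=np.array([.4985,-.319,.0525]);r=v*[1,1,0];r/=np.linalg.norm(r);ph=np.radians(15)
tz=np.cos(ph)*r-np.array([0,0,np.sin(ph)]);ty=np.array([-r[1],r[0],0]);Rp=np.c_[np.cross(ty,tz),ty,tz]
ob=get_obs();R0=R.from_quat(ob['tool_rot'])
w=(R.from_matrix(Rp)*R0.inv()).as_rotvec(degrees=True);print('rotvec',w.round(2),'tz',tz.round(4))
print('pick',(v+.0247*tz).round(4),'pre',(v-.085*tz).round(4),'q',R.from_matrix(Rp).as_quat().round(4))
E
```

```text
[ 5.5540e-01 -1.5000e-03  1.7039e+00]
[[-0.1, 0.33], [-0.27, -0.25], [0.06, 0.36], [-0.1, -0.66], [-0.03, 0.28], [-0.18, -0.53], [-0.16, 0.08], [-0.16, 0.06], [-0.14, 0.13], [-0.17, 0.17]]
keyhole [0.5741 0.1302 0.074 ]
rotvec [-90.85  15.48 110.6 ] tz [ 0.8136 -0.5206 -0.2588]
pick [ 0.5186 -0.3319  0.0461] pre [ 0.4293 -0.2747  0.0745] q [ 0.2228  0.7614 -0.1709  0.5843]
```

drive_tool([
  [[16.5,11.2,-1.5],[0,0,7.06],1],
  [[16.5,11.2,-1.5],[0,0,7.06],1],
  [[16.5,11.2,-1.5],[0,0,7.06],1],
  [[16.5,11.2,-1.5],[0,0,7.06],1],
  [[16.5,11.2,-1.5],[0,0,7.06],1],
  [[16.5,11.2,-1.5],[0,0,7.06],1],
  [[16.5,11.2,-1.5],[0,0,7.06],1],
  [[16.5,11.2,-1.5],[0,0,7.06],1],
])

```text
clock: 1.97
eef_pos: [0.2476, -0.3964, 0.2193]
tool_rot: [0.819, 0.574, 0.0, 0.0]
ft_force: [0.2, -0.7, -0.8]
grip_width: 0.0858
grasp_force: 0.0
```

drive_tool([
  [[16.5,11.2,-1.5],[0,0,7.06],1],
  [[16.5,11.2,-1.5],[0,0,7.06],1],
  [[16.5,11.2,-1.5],[0,0,7.06],1],
  [[16.5,11.2,-1.5],[0,0,7.06],1],
  [[16.5,11.2,-1.5],[0,0,7.06],1],
  [[16.5,11.2,-1.5],[0,0,7.06],1],
  [[16.5,11.2,-1.5],[0,0,7.06],1],
  [[16.5,11.2,-1.5],[0,0,7.06],1],
])

```text
clock: 2.63
eef_pos: [0.3797, -0.3068, 0.2073]
tool_rot: [0.449, 0.893, -0.0, 0.0]
ft_force: [-0.0, 0.0, -0.4]
grip_width: 0.0852
grasp_force: 0.0
```

drive_tool([
  [[16.5,11.2,-1.5],[0,0,7.06],1],
  [[16.5,11.2,-1.5],[0,0,7.06],1],
  [[16.5,11.2,-1.5],[0,0,7.06],1],
  [[0,0,0],[-3.37,-5.26,0],1],
  [[0,0,0],[-3.37,-5.26,0],1],
  [[0,0,0],[-3.37,-5.26,0],1],
  [[0,0,0],[-3.37,-5.26,0],1],
  [[0,0,0],[-3.37,-5.26,0],1],
])

```text
clock: 3.3
eef_pos: [0.4286, -0.2738, 0.2038]
tool_rot: [0.27, 0.924, -0.077, 0.261]
ft_force: [0.1, 0.3, 0.3]
grip_width: 0.0855
grasp_force: 0.0
```

drive_tool([
  [[0,0,0],[-3.37,-5.26,0],1],
  [[0,0,0],[-3.37,-5.26,0],1],
  [[0,0,0],[-3.37,-5.26,0],1],
  [[0,0,0],[-3.37,-5.26,0],1],
  [[0,0,0],[-3.37,-5.26,0],1],
  [[0,0,0],[-3.37,-5.26,0],1],
  [[0,0,0],[-3.37,-5.26,0],1],
  [[0,0,-10],[0,0,0],1],
])

```text
clock: 3.97
eef_pos: [0.4762, -0.3043, 0.2426]
tool_rot: [0.232, 0.795, -0.158, 0.537]
ft_force: [0.8, 0.2, 0.1]
grip_width: 0.0853
grasp_force: 0.0
```

```bash
cat > st.py <<'E'
from h import *
from scipy.spatial.transform import Rotation as R
o=get_obs(); print(o['clock'],'q',o['joint_pos'].round(3),'p',o['eef_pos'].round(4),'tz',R.from_quat(o['tool_rot']).as_matrix().round(3).T.tolist(),'f',o['ft_force'].round(1),o['ft_torque'].round(2),o['grip_width'].round(4),o['grasp_force'])
E
python3 st.py
```

```text
Traceback (most recent call last):
  File "st.py", line 3, in <module>
    o=get_obs(); print(o['clock'],'q',o['joint_pos'].round(3),'p',o['eef_pos'].round(4),'tz',R.from_quat(o['tool_rot']).as_matrix().round(3).T.tolist(),'f',o['ft_force'].round(1),o['ft_torque'].round(2),o['grip_width'].round(4),o['grasp_force'])
                                                                                                                                                                                                           ^^^^^^^^^^^^^^^^^^^^^
AttributeError: 'float' object has no attribute 'round'
```

```bash
sed -i "s/o\['grip_width'\].round(4)/o['grip_width']/" st.py; python3 st.py
```

```text
3.9667 q [-0.567 -0.008 -1.083 -0.693 -0.002 -0.   ] p [ 0.4762 -0.3043  0.2426] tz [[-0.315, 0.2, -0.928], [0.539, 0.842, -0.001], [0.781, -0.501, -0.373]] f [0.8 0.2 0.1] [0.49 0.79 0.01] 0.08531180756391418 0.0
```

drive_tool([
  [[0,0,-15],[0,0,0],1],
  [[0,0,-15],[0,0,0],1],
  [[0,0,-15],[0,0,0],1],
  [[0,0,-10],[0,0,0],1],
  [[0,0,0],[0,0,0],1],
])

```text
clock: 4.38
eef_pos: [0.4902, -0.3132, 0.1938]
tool_rot: [0.235, 0.805, -0.154, 0.523]
ft_force: [-0.0, -0.1, -0.2]
grip_width: 0.0855
grasp_force: 0.0
```

```bash
python3 st.py
```

```text
4.3833 q [-0.567  0.166 -1.086 -0.834 -0.003 -0.   ] p [ 0.4902 -0.3132  0.1938] tz [[-0.342, 0.218, -0.914], [0.539, 0.842, -0.001], [0.769, -0.493, -0.406]] f [-0.  -0.1 -0.2] [0.52 0.77 0.04] 0.08554759003653387 0.0
```

drive_tool([
  [[-20,13,0],[0,0,0],1],
  [[-15,9,0],[0,0,0],1],
  [[0,0,0],[0,0,0],1],
])

```text
clock: 4.63
eef_pos: [0.4732, -0.3027, 0.212]
tool_rot: [0.237, 0.81, -0.151, 0.515]
ft_force: [0.5, 0.6, 0.5]
grip_width: 0.0852
grasp_force: 0.0
```

```bash
python3 st.py
```

```text
4.6333 q [-0.568  0.04  -1.087 -0.689 -0.002 -0.   ] p [ 0.4732 -0.3027  0.212 ] tz [[-0.358, 0.228, -0.906], [0.539, 0.842, -0.001], [0.762, -0.489, -0.424]] f [0.5 0.6 0.5] [0.47 0.71 0.01] 0.08521870047157842 0.0
```

```bash
cat > kin.py <<'E'
import numpy as np
from scipy.optimize import least_squares
D=[([.2406,.005,1.3352],.5,.2313),([-.008,-1.083,-.693],np.hypot(.4762,.3043),.2426),([.166,-1.086,-.834],np.hypot(.4902,.3132),.1938),([.040,-1.087,-.689],np.hypot(.4732,.3027),.212)]
def fk(k,q):
    h,L1,a1,L2,a2,Lt=k; p=q[0]-q[1]+q[2]
    return np.array([L1*np.sin(q[0]+a1)+L2*np.cos(q[0]-q[1]+a2)+Lt*np.cos(p), h+L1*np.cos(q[0]+a1)-L2*np.sin(q[0]-q[1]+a2)-Lt*np.sin(p)])
k0=np.array([.2,.3,.1,.3,0,.25])
f=lambda k:np.r_[np.concatenate([(fk(k,q)-[r,z])/.001 for q,r,z in D]),(k-k0)/.1]
s=least_squares(f,k0);k=s.x
def ik(r,z,ph,q0=(.5,-.8,0)):
    s=least_squares(lambda q:np.r_[(fk(k,q)-[r,z])*100,(q[0]-q[1]+q[2]-np.radians(ph))*10],q0); return s.x,s.cost
if __name__=='__main__':
    print(k.round(3),f(k).round(2))
    for ph in(15,20,25,30,35):
        c,sn=np.cos(np.radians(ph)),np.sin(np.radians(ph))
        for d in(.0197,-.03,-.085): x,e=ik(.5918+d*c,.0525-d*sn,ph); print(ph,d,x.round(3),round(e,5))
E
python3 kin.py
```

```text
[ 0.241  0.487  0.012  0.387 -0.024  0.4  ] [-0.01 -0.03 -0.    0.29 -0.13 -0.43  0.09  0.17  0.41  1.87 -0.88  0.87
 -0.24  1.5 ]
15 0.0197 [ 1.037 -1.092 -1.868] 0.0
15 -0.03 [ 1.125 -1.224 -2.087] 0.0
15 -0.085 [ 1.368 -1.384 -2.49 ] 0.0
20 0.0197 [ 0.9   -1.093 -1.644] 0.0
20 -0.03 [ 0.931 -1.225 -1.806] 0.0
20 -0.085 [ 1.065 -1.386 -2.101] 0.0
25 0.0197 [ 0.764 -1.075 -1.402] 0.0
25 -0.03 [ 0.73  -1.198 -1.492] 0.0
25 -0.085 [ 0.717 -1.337 -1.618] 0.0
30 0.0197 [ 0.64  -1.039 -1.155] 0.0
30 -0.03 [ 0.553 -1.148 -1.177] 0.0
30 -0.085 [ 0.435 -1.259 -1.171] 0.0
35 0.0197 [ 0.536 -0.989 -0.914] 0.0
35 -0.03 [ 0.415 -1.081 -0.885] 0.0
35 -0.085 [ 0.249 -1.166 -0.804] 0.0
```

drive_tool([
  [[-3,14,0],[0,0,-6.85],1],
  [[-4,13,0],[0,0,-6.85],1],
  [[-4,13,0],[0,0,-6.85],1],
  [[-4,13,0],[0,0,-6.85],1],
  [[0,0,-10],[-4,-2.5,0],1],
  [[0,0,-15],[0,0,0],1],
  [[0,0,0],[0,0,0],1],
])

```text
clock: 5.22
eef_pos: [0.4651, -0.2598, 0.1836]
tool_rot: [0.383, 0.741, -0.256, 0.489]
ft_force: [-0.2, 0.3, -1.4]
grip_width: 0.0853
grasp_force: 0.0
```

```bash
python3 st.py
```

```text
5.2167 q [-0.101  0.182 -1.065 -0.671 -0.771  0.419] p [ 0.4651 -0.2598  0.1836] tz [[-0.229, 0.317, -0.921], [0.818, 0.576, -0.005], [0.528, -0.754, -0.391]] f [-0.2  0.3 -1.4] [ 0.75  0.63 -0.01] 0.08534733110055975 0.0
```

drive_tool([
  [[-4,6,0],[0,0,-6.5],1],
  [[-4,6,-15],[0,0,0],1],
  [[0,0,-20],[0,0,0],1],
  [[0,0,-20],[-2.5,-1.3,0],1],
  [[0,0,-20],[0,0,0],1],
  [[0,0,-20],[0,0,0],1],
  [[0,0,0],[0,0,0],1],
])

```text
clock: 5.8
eef_pos: [0.457, -0.2503, 0.091]
tool_rot: [0.416, 0.712, -0.291, 0.485]
ft_force: [-0.6, -0.4, -0.5]
grip_width: 0.0857
grasp_force: 0.0
```

```bash
python3 st.py
```

```text
5.8 q [-0.007  0.579 -1.086 -0.996 -0.952  0.562] p [ 0.457  -0.2503  0.091 ] tz [[-0.183, 0.31, -0.933], [0.874, 0.485, -0.01], [0.449, -0.818, -0.36]] f [-0.6 -0.4 -0.5] [0.86 0.45 0.01] 0.08567317998514407 0.0
```

drive_tool([
  [[6.3,-10.6,-5.7],[0,0,0],1],
  [[6.3,-10.6,-5.7],[0,0,0],1],
  [[6.3,-10.6,-5.7],[0,0,0],1],
  [[6.3,-10.6,-5.7],[0,0,0],1],
  [[6.3,-10.6,-5.7],[0,0,0],1],
  [[6.3,-10.6,-5.7],[0,0,0],1],
  [[6.3,-10.6,-5.7],[0,0,0],1],
  [[6.3,-10.6,-5.7],[0,0,0],1],
])

```text
clock: 6.47
eef_pos: [0.5097, -0.3362, 0.0515]
tool_rot: [0.417, 0.709, -0.289, 0.49]
ft_force: [0.2, -0.1, 0.6]
grip_width: 0.0858
grasp_force: 0.0
```

```bash
python3 st.py; python3 - <<'E'
from fit import *
w=camera('side');save(w,'s1.png');c=w['image'][110:260,250:420,::-1];cv2.imwrite('pics/s1c.png',cv2.resize(c,None,fx=3,fy=3,interpolation=2))
E
```

```text
6.4667 q [-0.232  0.763 -0.948 -1.199 -0.765  0.371] p [ 0.5097 -0.3362  0.0515] tz [[-0.172, 0.309, -0.935], [0.875, 0.485, -0.001], [0.453, -0.818, -0.354]] f [ 0.2 -0.1  0.6] [ 0.77  0.43 -0.02] 0.0858050695437372 0.0
```

View pics/s1c.png

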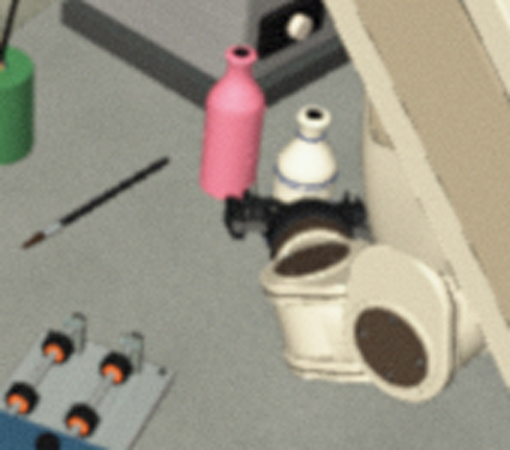

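The gripper straddles the upright white vase at (315,190) in the crop, and the pink one is untouched. I lower 6 mm and close.

drive_tool([
  [[-2,1,-6],[0,0,0],1],
  [[0,0,0],[0,0,0],0.8],
  [[0,0,0],[0,0,0],0.72],
  [[0,0,0],[0,0,0],0.6],
  [[0,0,0],[0,0,0],0.5],
  [[0,0,0],[0,0,0],0.3],
  [[0,0,0],[0,0,0],0.3],
  [[0,0,0],[0,0,0],0.3],
])

```text
clock: 7.18
eef_pos: [0.5065, -0.3334, 0.0436]
tool_rot: [0.417, 0.71, -0.289, 0.488]
ft_force: [-1.2, 2.9, 0.5]
grip_width: 0.0564
grasp_force: 63.6
```

```bash
python3 st.py
```

```text
7.1833 q [-0.227  0.787 -0.955 -1.224 -0.767  0.373] p [ 0.5065 -0.3334  0.0436] tz [[-0.176, 0.31, -0.934], [0.874, 0.486, -0.004], [0.453, -0.817, -0.356]] f [-1.2  2.9  0.5] [ 0.94  0.43 -0.04] 0.05638422229500924 63.56226682662964
```

```bash
cat > pl.py <<'E'
from h import *
from scipy.spatial.transform import Rotation as R
T=np.array([.5554,-.0015,0]);yaw=1.7039
Xt=np.array([np.cos(yaw),np.sin(yaw),0]);Yt=np.array([-Xt[1],Xt[0],0]);Z=np.array([0,0,1.])
o0=dict(p=np.array([.5065,-.3334,.0436]),tx=[-.176,.310,-.934],ty=[.874,.486,-.004],tz=[.453,-.817,-.356])
M=np.c_[o0['tx'],o0['ty'],o0['tz']];R0=R.from_matrix(M)
Mt=R0.inv().apply(np.array([.4985,-.319,.0525])-o0['p']); a=R0.inv().apply(Z)
def target(sg=1):
    y=sg*Yt; # want R a=-Xt, R ey=y
    A=np.c_[a,[0,1,0],np.cross(a,[0,1,0])];B=np.c_[-Xt,y,np.cross(-Xt,y)]
    Rt=R.align_vectors(B.T,A.T)[0]; return Rt,T+[0,0,.0746]-Rt.apply(Mt)
if __name__=='__main__':
    o=get_obs();Rc=R.from_quat(o['tool_rot'])
    print('Mt',Mt.round(4),'a',a.round(3))
    for sg in(1,-1):
        Rt,p=target(sg); print(sg,'tcp',p.round(4),'tz',Rt.as_matrix()[:,2].round(3),'rotvec',(Rt*Rc.inv()).as_rotvec(degrees=True).round(2),'shift',((p-o['eef_pos'])*1000).round(1))
        print('mid now',(o['eef_pos']+Rc.apply(Mt)).round(4),'axis',Rc.apply(a).round(3))
E
python3 pl.py
```

```text
Mt [-0.0024 -0.     -0.0186] a [-0.934 -0.004 -0.356]
1 tcp [0.5542 0.0073 0.0911] tz [-0.047  0.353  0.934] rotvec [  37.13 -111.63  115.63] shift [ 47.7 340.7  47.5]
mid now [ 0.4985 -0.319   0.0525] axis [-0.  0.  1.]
-1 tcp [0.5542 0.0073 0.0581] tz [-0.048  0.353 -0.934] rotvec [ 85.87  28.39 -16.9 ] shift [ 47.8 340.8  14.5]
mid now [ 0.4985 -0.319   0.0525] axis [-0.  0.  1.]
```

drive_tool([
  [[0,0,10],[0,0,0],0.3],
  [[0,0,25],[0,0,0],0.3],
  [[0,0,35],[0,0,0],0.3],
  [[0,5,35],[0,0,0],0.3],
  [[0,10,35],[0,0,0],0.3],
  [[0,10,10],[0,0,0],0.3],
])

```text
clock: 7.68
eef_pos: [0.5074, -0.309, 0.1992]
tool_rot: [0.418, 0.708, -0.288, 0.491]
ft_force: [0.6, -0.6, -3.4]
grip_width: 0.0562
grasp_force: 64.5
```

```bash
python3 st.py; python3 pl.py
```

```text
7.6833 q [-0.162  0.266 -0.91  -0.633 -0.825  0.421] p [ 0.5074 -0.309   0.1992] tz [[-0.168, 0.309, -0.936], [0.875, 0.485, 0.003], [0.455, -0.819, -0.351]] f [ 0.6 -0.6 -3.4] [1.38 0.69 0.06] 0.056234562677677805 64.53580498695374
Mt [-0.0024 -0.     -0.0186] a [-0.934 -0.004 -0.356]
1 tcp [0.5542 0.0073 0.0911] tz [-0.047  0.353  0.934] rotvec [  36.55 -111.36  115.74] shift [  46.8  316.3 -108.1]
mid now [ 0.4993 -0.2946  0.208 ] axis [-0.008  0.002  1.   ]
-1 tcp [0.5542 0.0073 0.0581] tz [-0.048  0.353 -0.934] rotvec [ 86.07  28.69 -16.51] shift [  46.9  316.3 -141.1]
mid now [ 0.4993 -0.2946  0.208 ] axis [-0.008  0.002  1.   ]
```

drive_tool([
  [[3.3,22,1],[6.15,2.05,-1.18],0.3],
  [[3.3,22,1],[6.15,2.05,-1.18],0.3],
  [[3.3,22,1],[6.15,2.05,-1.18],0.3],
  [[3.3,22,1],[6.15,2.05,-1.18],0.3],
  [[3.3,22,1],[6.15,2.05,-1.18],0.3],
  [[3.3,22,1],[6.15,2.05,-1.18],0.3],
  [[3.3,22,1],[6.15,2.05,-1.18],0.3],
  [[3.3,22,1],[6.15,2.05,-1.18],0.3],
])

```text
clock: 8.35
eef_pos: [0.5333, -0.1748, 0.1937]
tool_rot: [0.559, 0.788, -0.114, 0.233]
ft_force: [2.2, -0.8, -4.4]
grip_width: 0.057
grasp_force: 64.2
```

drive_tool([
  [[3.3,22,1],[6.15,2.05,-1.18],0.3],
  [[3.3,22,1],[6.15,2.05,-1.18],0.3],
  [[3.3,22,1],[6.15,2.05,-1.18],0.3],
  [[3.3,22,1],[6.15,2.05,-1.18],0.3],
  [[3.3,22,1],[6.15,2.05,-1.18],0.3],
  [[3.3,22,1],[6.15,2.05,-1.18],0.3],
  [[0,0,0],[0,0,0],0.3],
  [[0,0,0],[0,0,0],0.3],
])

```text
clock: 9.02
eef_pos: [0.554, -0.0458, 0.1981]
tool_rot: [0.636, 0.768, 0.065, -0.044]
ft_force: [-0.1, -0.5, -2.7]
grip_width: 0.0563
grasp_force: 64.8
```

```bash
python3 st.py; python3 pl.py|tail -2; python3 - <<'E'
from h import *
t=camera('top');s=camera('side');save(t,'t2.png');save(s,'s2.png')
a=t['image'][150:280,190:340,::-1];b=s['image'][130:320,190:380,::-1]
a=cv2.resize(a,(440,380));b=cv2.resize(b,(380,380));cv2.imwrite('pics/p2.png',np.hstack([a,b])[:, :800])
E
```

```text
9.0167 q [-0.168  0.373  0.092  1.301  0.157  1.214] p [ 0.554  -0.0458  0.1981] tz [[-0.188, 0.971, 0.15], [0.982, 0.183, 0.044], [0.016, 0.156, -0.988]] f [-0.1 -0.5 -2.7] [-0.25  0.02 -0.02] 0.05634013544323675 64.76488709449768
-1 tcp [0.5542 0.0073 0.0581] tz [-0.048  0.353 -0.934] rotvec [11.67  4.45 -2.55] shift [   0.3   53.1 -140. ]
mid now [ 0.5541 -0.0511  0.2161] axis [ 0.166 -0.963  0.211]
```

View pics/p2.png

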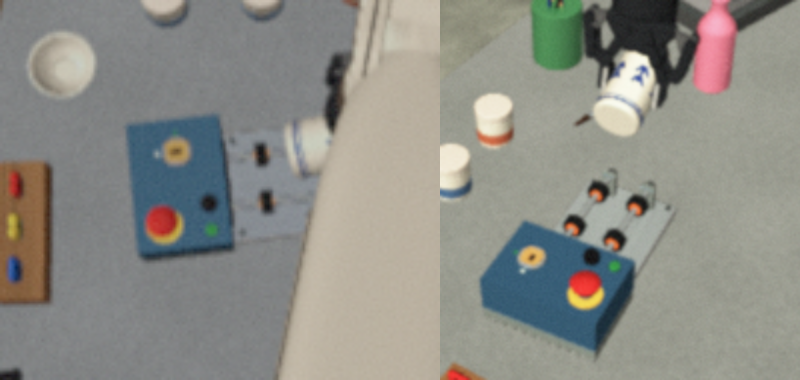

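The vase hangs with its foot towards the head, still about 12° short. I finish the rotation and go lower.

drive_tool([
  [[0,18,-10],[3.9,1.5,-0.85],0.3],
  [[0,18,-15],[3.9,1.5,-0.85],0.3],
  [[0,17,-20],[3.9,1.5,-0.85],0.3],
  [[0,0,-20],[0,0,0],0.3],
  [[0,0,-20],[0,0,0],0.3],
  [[0,0,-15],[0,0,0],0.3],
  [[0,0,0],[0,0,0],0.3],
  [[0,0,0],[0,0,0],0.3],
])

```text
clock: 9.78
eef_pos: [0.5532, 0.0083, 0.0996]
tool_rot: [0.647, 0.741, 0.12, -0.137]
ft_force: [0.2, -1.1, -2.5]
grip_width: 0.0563
grasp_force: 64.9
```

```bash
python3 st.py; python3 pl.py|tail -2
```

```text
9.7833 q [-1.730e-01  5.160e-01  1.000e-03  1.171e+00  3.480e-01  1.242e+00] p [0.5532 0.0083 0.0996] tz [[-0.126, 0.925, 0.358], [0.991, 0.135, 0.0], [-0.048, 0.355, -0.934]] f [ 0.2 -1.1 -2.5] [-0.56 -0.05 -0.02] 0.05634817003230178 64.86672520637512
-1 tcp [0.5542 0.0073 0.0581] tz [-0.048  0.353 -0.934] rotvec [-0.11  0.01 -0.02] shift [  1.1  -1.  -41.5]
mid now [ 5.543e-01 -5.000e-04  1.161e-01] axis [ 0.131 -0.991 -0.002]
```

drive_tool([
  [[1,-1,-10],[0,0,0],0.3],
  [[0,0,-10],[0,0,0],0.3],
  [[0,0,-8],[0,0,0],0.3],
  [[0,0,-5],[0,0,0],0.3],
  [[0,0,-3],[0,0,0],0.3],
  [[0,0,-2],[0,0,0],0.3],
  [[0,0,0],[0,0,0],0.3],
])

```text
clock: 10.37
eef_pos: [0.5552, 0.0071, 0.0616]
tool_rot: [0.647, 0.74, 0.121, -0.137]
ft_force: [-0.4, -1.4, -4.2]
grip_width: 0.0568
grasp_force: 64.9
```

drive_tool([
  [[0,0,-1.5],[0,0,0],0.3],
  [[0,0,0],[0,0,0],0.3],
])

```text
clock: 10.53
eef_pos: [0.5556, 0.0071, 0.0606]
tool_rot: [0.647, 0.741, 0.121, -0.136]
ft_force: [-0.2, 0.4, -3.8]
grip_width: 0.0562
grasp_force: 64.9
```

```bash
python3 st.py; python3 pl.py|tail -2; python3 - <<'E'
from h import *
s=camera('side');save(s,'s3.png')
cv2.imwrite('pics/s3c.png',cv2.resize(s['image'][195:305,205:315,::-1],None,fx=5,fy=5,interpolation=2))
E
```

```text
10.5333 q [-0.175  0.56  -0.039  1.086  0.349  1.24 ] p [0.5556 0.0071 0.0606] tz [[-0.126, 0.925, 0.358], [0.991, 0.134, 0.003], [-0.046, 0.355, -0.934]] f [-0.2  0.4 -3.8] [-0.6  -0.06  0.01] 0.05623950656315038 64.94224548339844
-1 tcp [0.5542 0.0073 0.0581] tz [-0.048  0.353 -0.934] rotvec [-0.15  0.14  0.03] shift [-1.4  0.3 -2.5]
mid now [ 0.5567 -0.0018  0.0771] axis [ 0.13  -0.991 -0.002]
```

View pics/s3c.png

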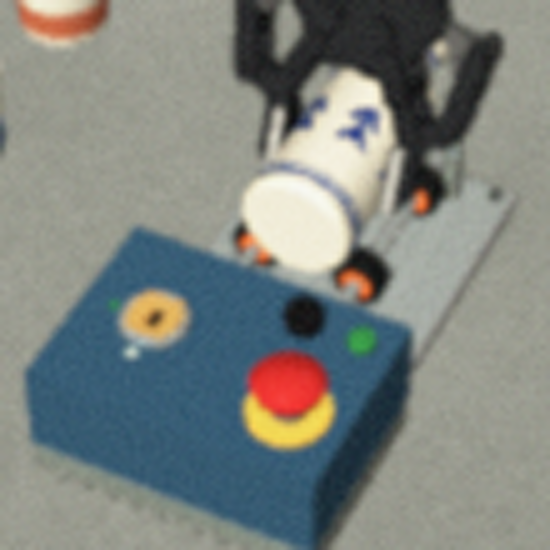

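The vase sits above and between the rollers with its foot to the head, as wanted. I lower it to contact.

drive_tool([
  [[-1.3,0.3,-1],[0,0,0],0.3],
  [[0,0,-0.5],[0,0,0],0.3],
  [[0,0,0],[0,0,0],0.3],
])

```text
clock: 10.83
eef_pos: [0.5539, 0.0074, 0.059]
tool_rot: [0.647, 0.741, 0.121, -0.137]
ft_force: [-0.2, -0.8, -2.9]
grip_width: 0.0562
grasp_force: 64.9
```

drive_tool([
  [[0,0,-1],[0,0,0],0.3],
  [[0,0,0],[0,0,0],0.3],
])

```text
clock: 11.0
eef_pos: [0.554, 0.0074, 0.0579]
tool_rot: [0.647, 0.741, 0.121, -0.137]
ft_force: [0.1, 0.6, -3.2]
grip_width: 0.0565
grasp_force: 64.9
```

drive_tool([
  [[0,0,-1],[0,0,0],0.3],
  [[0,0,0],[0,0,0],0.3],
])

```text
clock: 11.17
eef_pos: [0.5544, 0.0074, 0.0572]
tool_rot: [0.647, 0.741, 0.121, -0.136]
ft_force: [-0.1, -0.1, -2.6]
grip_width: 0.0566
grasp_force: 65.1
```

drive_tool([
  [[0,0,-0.6],[0,0,0],0.3],
  [[0,0,0],[0,0,0],0.3],
])

```text
clock: 11.33
eef_pos: [0.5545, 0.0074, 0.0569]
tool_rot: [0.647, 0.741, 0.121, -0.136]
ft_force: [0.2, -0.6, 1.5]
grip_width: 0.0568
grasp_force: 65.4
```

drive_tool([
  [[0,0,-0.6],[0,0,0],0.3],
  [[0,0,0],[0,0,0],0.3],
])

```text
clock: 11.5
eef_pos: [0.5546, 0.0075, 0.0569]
tool_rot: [0.647, 0.741, 0.121, -0.136]
ft_force: [-1.7, -0.6, 4.9]
grip_width: 0.0567
grasp_force: 65.8
```

drive_tool([
  [[0,0,0],[0,0,0],0.7],
  [[0,0,0],[0,0,0],0.8],
  [[0,0,0],[0,0,0],0.9],
  [[0,0,0],[0,0,0],1],
  [[0,0,0],[0,0,0],1],
  [[0,0,0],[0,0,0],1],
])

```text
clock: 12.0
eef_pos: [0.554, 0.0074, 0.0557]
tool_rot: [0.647, 0.741, 0.121, -0.137]
ft_force: [0.4, 0.0, 0.5]
grip_width: 0.0854
grasp_force: 0.0
```

drive_tool([
  [[0.5,-3.5,9.3],[0,0,0],1],
  [[0.5,-3.5,9.3],[0,0,0],1],
  [[1,-7,18.7],[0,0,0],1],
  [[1,-7,18.7],[0,0,0],1],
  [[1,-7,18.7],[0,0,0],1],
  [[1,-7,18.7],[0,0,0],1],
  [[0,0,25],[0,0,0],1],
  [[0,0,25],[0,0,0],1],
])

```text
clock: 12.67
eef_pos: [0.559, -0.0284, 0.2012]
tool_rot: [0.647, 0.74, 0.121, -0.136]
ft_force: [0.3, -0.3, 0.7]
grip_width: 0.0856
grasp_force: 0.0
```

drive_tool([
  [[0,0,5],[-6.9,-0.9,0],1],
  [[0,0,5],[-6.9,-0.9,0],1],
  [[0,0,0],[-6.9,-0.9,0],1],
  [[-2,28,0],[0,0,7.16],1],
  [[-2,28,0],[0,0,7.16],1],
  [[-2,28,0],[0,0,7.16],1],
  [[-2,28,0],[0,0,7.16],1],
  [[-2,28,0],[0,0,7.16],1],
])

```text
clock: 13.33
eef_pos: [0.5491, 0.1135, 0.2108]
tool_rot: [0.392, 0.92, 0.001, -0.0]
ft_force: [0.0, -0.5, 0.7]
grip_width: 0.0856
grasp_force: 0.0
```

drive_tool([
  [[-2,28,0],[0,0,7.16],1],
  [[-2,28,0],[0,0,7.16],1],
  [[-2,28,0],[0,0,7.16],1],
  [[-2,28,0],[0,0,7.16],1],
  [[-2,28,0],[0,0,7.16],1],
  [[-2,28,0],[0,0,7.16],1],
  [[-2,28,0],[0,0,7.16],1],
  [[0,0,0],[0,0,0],0.5],
])

```text
clock: 14.0
eef_pos: [0.5345, 0.3133, 0.2102]
tool_rot: [-0.036, 0.999, 0.002, -0.001]
ft_force: [0.2, 0.4, 0.4]
grip_width: 0.0756
grasp_force: 0.0
```

```bash
python3 st.py; python3 - <<'E'
from h import *
s=camera('side');t=camera('top');w=camera('wrist')
a=cv2.resize(t['image'][170:280,180:330,::-1],(400,293));b=cv2.resize(s['image'][190:300,200:350,::-1],(400,293))
cv2.imwrite('pics/w4.png',np.vstack([np.hstack([a,b]),cv2.resize(w['image'][:,:,::-1],(400,300)).repeat(1,0) if 0 else np.hstack([cv2.resize(w['image'][:,:,::-1],(400,300)),np.zeros((300,400,3),np.uint8)])]))
save(w,'w4raw.png');save(s,'s4.png');save(t,'t4.png')
print(w['K'],w['view'])
for r in silhouettes('vase',s)[:3]: print(r['conf'],r['bbox'])
E
```

```text
14.0 q [0.528 0.491 0.315 1.394 0.004 0.456] p [0.5345 0.3133 0.2102] tz [[-0.997, -0.073, 0.001], [-0.073, 0.997, 0.004], [-0.001, 0.004, -1.0]] f [0.2 0.4 0.4] [-0.02 -0.04  0.01] 0.07555216354314694 0.0
[[325.1922621    0.         276.61871745]
 [  0.         325.1922621  211.47478984]
 [  0.           0.           1.        ]] [[-6.45041351e-02  9.97917278e-01  5.67829291e-04 -2.74441153e-01]
 [ 9.62833779e-01  6.20868091e-02  2.62861830e-01 -5.62402703e-01]
 [ 2.62279107e-01  1.75024002e-02 -9.64833320e-01  2.12067509e-01]
 [ 0.00000000e+00  0.00000000e+00  0.00000000e+00  1.00000000e+00]]
0.95 [316.9, 124.8, 338.3, 173.4]
0.67 [252.2, 198.0, 296.1, 249.5]
```

View pics/w4.png

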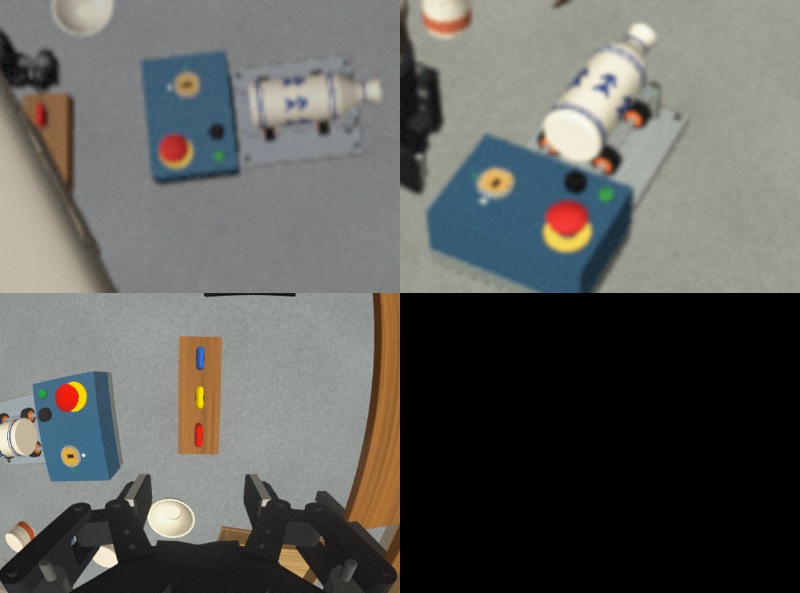

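Vase is lying on the four rollers. In the wrist picture (full-size pixels) the red key is near (279,199), the block is vertical at about (280,145), and the plug is near (98,228). Next I fit these.

```bash
cat >> h.py <<'E'
_pp=proj
def proj(c,P):
    if abs(c['K'][0,0]-325.19)>1: return _pp(c,P)
    P=np.atleast_2d(P); q=P@c['view'][:3,:3].T+c['view'][:3,3]; n=np.hypot(q[:,0],q[:,1]); th=np.arctan2(n,q[:,2])
    return (q[:,:2].T/np.maximum(n,1e-9)*th*c['K'][0,0]).T+c['K'][:2,2]
_rr=ray
def ray(c,px):
    if abs(c['K'][0,0]-325.19)>1: return _rr(c,px)
    v=np.array(px)-c['K'][:2,2]; r=np.hypot(*v); th=r/c['K'][0,0]; d=np.r_[v/max(r,1e-9)*np.sin(th),np.cos(th)]
    R=c['view'][:3,:3]; return -R.T@c['view'][:3,3],R.T@d
E
cat > m2.py <<'E'
from fit import *
w=camera('wrist'); I=w['image'].astype(int); r,g,b=I[...,0],I[...,1],I[...,2]
P=atz
red=(r-g>70)&(r-b>60); wood=(r-b>30)
W=(265,180,295,225)
m=hullof(red,W); ys,xs=np.nonzero(m); print('red px',xs.min()/4,xs.max()/4,ys.min()/4,ys.max()/4)
for z in(.045,): print('key',fit(box(-14,14,-5,5,5,33),[(w,m)],[.535,.3105,.06],z))
mb=hullof(wood,(245,55,315,230)); print('block',fit(box(-80,80,-28,28,0,45),[(w,mb)],[.49,.31,.06],0))
k=np.zeros_like(wood); k[213:243,83:113]=((r-b)>40)[213:243,83:113]; ys,xs=np.nonzero(k); print('plug',len(xs),atz(w,(xs.mean(),ys.mean()),.074))
from t2 import t
print('cam',-w['view'][:3,:3].T@w['view'][:3,3])
E
python3 m2.py
```

```text
red px 274.0 285.75 181.0 215.75
key (array([0.53307089, 0.31024523, 0.06592844]), np.float64(0.12322140011383043))
block (array([0.48568529, 0.3082088 , 0.04670672]), np.float64(0.03306225251867079))
plug 447 [0.57363982 0.13111525 0.074     ]
[ 5.5600e-01 -9.0000e-04  1.7104e+00]
[[-0.31, 0.4], [-0.34, -0.0], [0.02, 0.37], [-0.07, -0.67], [-0.16, 0.26], [-0.24, -0.44], [0.32, 3.26], [0.33, 2.9], [-0.16, -1.1], [-0.4, -1.43]]
keyhole [0.5738 0.1309 0.074 ]
cam [0.46850443 0.30364966 0.35251189]
```

drive_tool([
  [[-1.2,-3,-25],[0,0,-1.3],0.4],
  [[0,0,-30],[0,0,0],0.4],
  [[0,0,-30],[0,0,0],0.4],
  [[0,0,-30],[0,0,0],0.4],
  [[0,0,-15],[0,0,0],0.4],
  [[0,0,0],[0,0,0],0.4],
])

```text
clock: 14.85
eef_pos: [0.5311, 0.3026, 0.0747]
tool_rot: [-0.02, 1.0, -0.002, -0.005]
ft_force: [-0.7, 0.0, 0.1]
grip_width: 0.0341
grasp_force: 0.0
```

```bash
python3 st.py; python3 - <<'E'
from h import *
w=camera('wrist');save(w,'w5.png');cv2.imwrite('pics/w5c.png',cv2.resize(w['image'][140:420,140:420,::-1],(560,560)))
E
```

```text
14.85 q [5.170e-01 5.700e-01 8.200e-02 1.094e+00 1.000e-03 4.780e-01] p [0.5311 0.3026 0.0747] tz [[-0.999, -0.039, 0.01], [-0.039, 0.999, -0.004], [-0.01, -0.004, -1.0]] f [-0.7  0.   0.1] [-0.03  0.06  0.05] 0.03412613664286705 0.0
```

View pics/w5c.png

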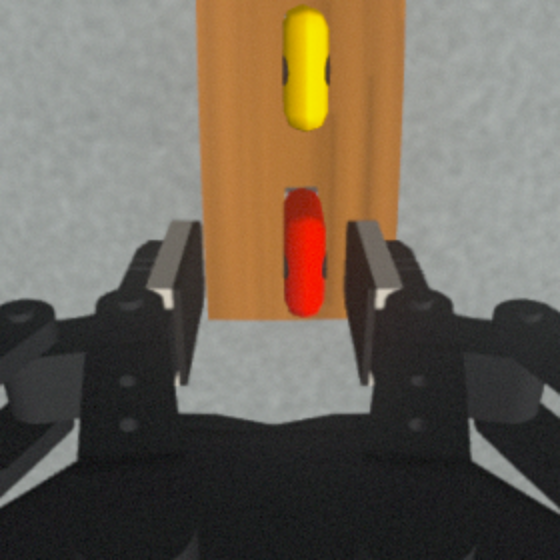

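Wrist view: the red key, at (305,255) in the crop, is about 8 mm right of the finger centre, which matches the measured pose. I correct that first, then descend.

drive_tool([
  [[2.2,7.5,0],[0.2,-0.5,0.6],0.4],
  [[0,0,0],[0,0,0],0.4],
  [[0,0,0],[0,0,0],0.4],
])

```text
clock: 15.15
eef_pos: [0.5375, 0.314, 0.0815]
tool_rot: [-0.026, 1.0, 0.003, 0.005]
ft_force: [-0.3, 0.9, 0.4]
grip_width: 0.0342
grasp_force: 0.0
```

```bash
python3 st.py; sed -i 's/^W=.*/W=(270,225,330,305)/' m2.py; python3 - <<'E'
from fit import *
w=camera('wrist'); I=w['image'].astype(int); r,g,b=I[...,0],I[...,1],I[...,2]
m=hullof((r-g>70)&(r-b>60),(265,225,330,310)); print('key',fit(box(-14,14,-5,5,5,33),[(w,m)],[.533,.3103,.05],.045))
E
```

```text
15.15 q [0.529 0.568 0.097 1.089 0.    0.477] p [0.5375 0.314  0.0815] tz [[-0.999, -0.052, -0.01], [-0.052, 0.999, 0.006], [0.01, 0.006, -1.0]] f [-0.3  0.9  0.4] [0.04 0.03 0.01] 0.03420288488295449 0.0
key (array([0.53812564, 0.31211237, 0.0216058 ]), np.float64(0.4195200862766244))
```

drive_tool([
  [[0,0,0],[0,0,0],0.4],
  [[0,0,0],[0,0,0],0.4],
  [[0,0,0],[0,0,0],0.4],
])

```text
clock: 15.45
eef_pos: [0.5362, 0.313, 0.0797]
tool_rot: [-0.026, 1.0, 0.002, 0.004]
ft_force: [0.5, -0.1, 0.0]
grip_width: 0.0343
grasp_force: 0.0
```

drive_tool([
  [[0,0,0],[0,0,0],0.4],
])

```text
clock: 15.53
eef_pos: [0.5361, 0.3129, 0.0794]
tool_rot: [-0.026, 1.0, 0.002, 0.003]
ft_force: [-0.2, -0.3, -0.2]
grip_width: 0.0343
grasp_force: 0.0
```

```bash
python3 st.py;  python3 - <<'E'
from fit import *
w=camera('wrist'); I=w['image'].astype(int); r,g,b=I[...,0],I[...,1],I[...,2]
m=hullof((r-g>70)&(r-b>60),(265,225,330,310)); ys,xs=np.nonzero(m); print(xs.min()/4,xs.max()/4,ys.min()/4,ys.max()/4);print('key',fit(box(-14,14,-5,5,5,33),[(w,m)],[.533,.3103,.05],.045))
print(get_obs()['joint_vel'].round(4))
E
python3 st.py
```

```text
15.5333 q [0.528 0.569 0.094 1.088 0.    0.477] p [0.5361 0.3129 0.0794] tz [[-0.999, -0.052, -0.007], [-0.052, 0.999, 0.004], [0.007, 0.004, -1.0]] f [-0.2 -0.3 -0.2] [-0.01 -0.04  0.  ] 0.034303225172811404 0.0
265.0 281.75 225.0 284.75
key (array([0.53769792, 0.31187292, 0.06909722]), np.float64(0.30040862955314385))
[ 0.      0.0024 -0.0005  0.0017  0.0006 -0.0001]
15.5833 q [0.528 0.569 0.094 1.088 0.    0.477] p [0.5361 0.3129 0.0793] tz [[-0.999, -0.052, -0.007], [-0.052, 0.999, 0.003], [0.006, 0.004, -1.0]] f [ 0.3 -0.4 -1. ] [ 0.02  0.03 -0.06] 0.033921213497212534 0.0
```

```bash
python3 - <<'E'
from fit import *
w=camera('wrist'); I=w['image'].astype(int); r,g,b=I[...,0],I[...,1],I[...,2]
m=hullof((r-g>70)&(r-b>60),(245,205,330,310)); ys,xs=np.nonzero(m); print(xs.min()/4,xs.max()/4,ys.min()/4,ys.max()/4);print('key',fit(box(-14,14,-5,5,5,33),[(w,m)],[.533,.3103,.05],.045))
E
python3 st.py
```

```text
261.0 281.75 221.0 285.75
key (array([0.53369316, 0.31029863, 0.05128081]), np.float64(0.14764925697401576))
15.6333 q [0.528 0.57  0.094 1.088 0.    0.477] p [0.536  0.3129 0.0792] tz [[-0.999, -0.052, -0.006], [-0.052, 0.999, 0.004], [0.006, 0.004, -1.0]] f [ 0.1 -0.2 -0.2] [-0.02  0.04  0.1 ] 0.03449443619971297 0.0
```

drive_tool([
  [[-1.5,-2,-9],[0,0,0],0.4],
  [[0,0,-9],[0,0,0],0.4],
  [[0,0,-8],[0,0,0],0.4],
  [[0,0,0],[0,0,0],0.4],
  [[0,0,0],[0,0,0],0.4],
  [[0,0,0],[0,0,0],0.4],
  [[0,0,0],[0,0,0],0.4],
  [[0,0,0],[0,0,0],0.4],
])

```text
clock: 16.3
eef_pos: [0.535, 0.3112, 0.0537]
tool_rot: [-0.026, 1.0, 0.002, 0.004]
ft_force: [-0.1, -0.3, -0.6]
grip_width: 0.0345
grasp_force: 0.0
```

```bash
python3 st.py
```

```text
16.3 q [0.527 0.59  0.056 1.029 0.    0.475] p [0.535  0.3112 0.0537] tz [[-0.999, -0.052, -0.007], [-0.052, 0.999, 0.004], [0.007, 0.004, -1.0]] f [-0.1 -0.3 -0.6] [-0.03  0.03 -0.01] 0.03446082077277481 0.0
```

drive_tool([
  [[-1.3,-0.9,-3],[-0.2,0.4,0],0.4],
  [[0,0,0],[0,0,0],0.25],
  [[0,0,0],[0,0,0],0.18],
  [[0,0,0],[0,0,0],0.1],
  [[0,0,0],[0,0,0],0],
  [[0,0,0],[0,0,0],0],
  [[0,0,0],[0,0,0],0],
  [[0,0,0],[0,0,0],0],
])

```text
clock: 16.97
eef_pos: [0.5333, 0.31, 0.0503]
tool_rot: [-0.026, 1.0, 0.0, -0.0]
ft_force: [0.3, -0.8, 0.0]
grip_width: 0.0092
grasp_force: 58.9
```

```bash
python3 st.py
```

```text
16.9667 q [5.260e-01 5.960e-01 5.800e-02 1.033e+00 1.000e-03 4.750e-01] p [0.5333 0.31   0.0503] tz [[-0.999, -0.052, 0.0], [-0.052, 0.999, 0.0], [-0.0, 0.0, -1.0]] f [ 0.3 -0.8  0. ] [ 0.   -0.03 -0.  ] 0.009249684931231916 58.92542839050293
```

drive_tool([
  [[0,0,10],[0,0,0],0],
  [[0,0,20],[0,0,0],0],
  [[0,0,25],[0,0,0],0],
  [[0,0,30],[0,0,0],0],
  [[0,0,25],[0,0,0],0],
  [[0,0,0],[0,0,0],0],
])

```text
clock: 17.47
eef_pos: [0.5364, 0.3119, 0.1677]
tool_rot: [-0.026, 1.0, 0.003, 0.005]
ft_force: [0.7, 1.0, 2.0]
grip_width: 0.0089
grasp_force: 59.2
```

drive_tool([
  [[2.9,-12.8,0],[0,0,6.76],0],
  [[2.9,-12.8,0],[0,0,6.76],0],
  [[2.9,-12.8,0],[0,0,6.76],0],
  [[2.9,-12.8,0],[0,0,6.76],0],
  [[2.9,-12.8,0],[0,0,6.76],0],
  [[2.9,-12.8,0],[0,0,6.76],0],
  [[2.9,-12.8,0],[0,0,6.76],0],
])

```text
clock: 18.05
eef_pos: [0.5534, 0.2198, 0.1603]
tool_rot: [-0.427, 0.904, 0.0, -0.001]
ft_force: [1.0, 0.5, -0.8]
grip_width: 0.0089
grasp_force: 59.2
```

drive_tool([
  [[2.9,-12.8,0],[0,0,6.76],0],
  [[2.9,-12.8,0],[0,0,6.76],0],
  [[2.9,-12.8,0],[0,0,6.76],0],
  [[2.9,-12.8,0],[0,0,6.76],0],
  [[2.9,-12.8,0],[0,0,6.76],0],
  [[2.9,-12.8,0],[0,0,6.76],0],
  [[2.9,-12.8,0],[0,0,6.76],0],
  [[0,0,0],[0,0,0],0],
])

```text
clock: 18.72
eef_pos: [0.5741, 0.1286, 0.1603]
tool_rot: [0.752, -0.659, 0.0, 0.001]
ft_force: [0.0, -0.2, 0.4]
grip_width: 0.0086
grasp_force: 59.2
```

drive_tool([
  [[0,0,0],[0,0,0],0],
  [[0,0,0],[0,0,0],0],
  [[0,0,0],[0,0,0],0],
  [[0,0,0],[0,0,0],0],
])

```text
clock: 19.05
eef_pos: [0.5736, 0.1316, 0.1602]
tool_rot: [0.752, -0.659, -0.0, 0.0]
ft_force: [0.8, 0.4, -0.2]
grip_width: 0.0093
grasp_force: 59.2
```

```bash
python3 st.py; python3 - <<'E'
from h import *
w=camera('wrist');save(w,'w6.png');cv2.imwrite('pics/w6c.png',cv2.resize(w['image'][100:400,120:420,::-1],(600,600)))
E
```

```text
19.05 q [ 0.226  0.453  0.123  1.242 -0.    -1.478] p [0.5736 0.1316 0.1602] tz [[0.132, -0.991, 0.0], [-0.991, -0.132, 0.0], [-0.0, -0.0, -1.0]] f [ 0.8  0.4 -0.2] [ 0.01 -0.05 -0.  ] 0.009297943100532304 59.18833136558533
```

View pics/w6c.png

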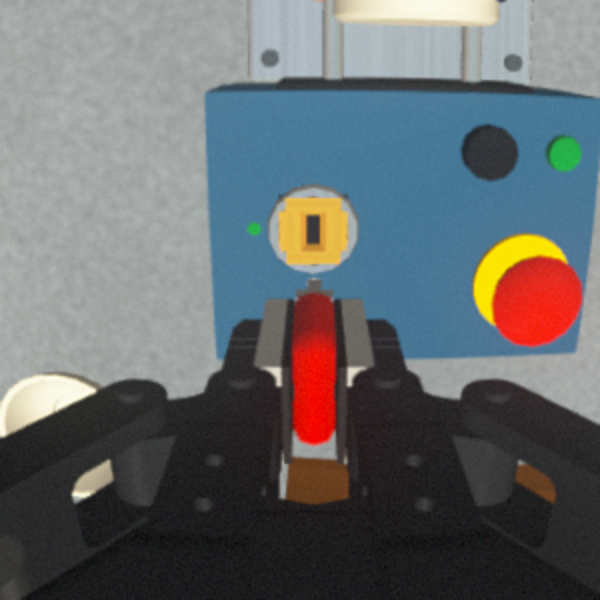

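Wrist view: slot at (313,229) in the crop. The key blade is aligned with it, and the vase is still on the rollers. I now measure the slot and key in this same image.

```bash
python3 - <<'E'
from fit import *
w=camera('wrist'); I=w['image'].astype(int); r,g,b=I[...,0],I[...,1],I[...,2]
l,t_,R_,B=266,204,288,226; sub=(r[t_:B,l:R_]<110); n,lab,st,ce=cv2.connectedComponentsWithStats(sub.astype(np.uint8)); print(st[1:].tolist())
cx=[c for s,c in zip(st[1:],ce[1:]) if s[4]>15 and abs(c[0]-10.5)<6 and abs(c[1]-10.5)<6]; 
for c in cx:
    p=c+[l,t_]; print('slot px',p,[atz(w,p,z).round(4) for z in(.074,.072)])
# plug disc and gold centroid
k=np.zeros_like(r); k[188:242,250:305]=((r-b)>60)[188:242,250:305]; ys,xs=np.nonzero(k); print('gold',len(xs),atz(w,(xs.mean(),ys.mean()),.074).round(4), xs.min(),xs.max(),ys.min(),ys.max())
m=hullof((r-g>80)&(r-b>80),(262,240,293,325)); o=__import__('workcell').get_obs()
print('key',fit(box(-14,14,-5,5,5,33),[(w,m)],[o['eef_pos'][0],o['eef_pos'][1],1.70],o['eef_pos'][2]-.0053),o['eef_pos'])
e=np.zeros_like(r); e[130:285,215:425]=((b-r)>30)[130:285,215:425]; 
mm=hullof(e>0,(215,130,425,285)); print('head',fit(box(77,183,-75,75,40,70),[(w,mm)],[.5554,-.0015,1.7039],0))
E
```

```text
[[8, 4, 6, 14, 84]]
slot px [276.5 214.5] [array([0.5737, 0.1299, 0.074 ]), array([0.5737, 0.1305, 0.072 ])]
gold 961 [0.574  0.1303 0.074 ] 259 293 199 231
key (array([0.57304558, 0.13497122, 1.70338555]), np.float64(0.2649908031882281)) [0.57373903 0.13145295 0.16024641]
head (array([ 5.55671579e-01, -1.23226281e-03,  1.70682796e+00]), np.float64(0.0260949418362858))
```

drive_tool([
  [[0.1,-1.1,-15],[0,0,0],0],
  [[0,0,-15],[0,0,0],0],
  [[0,0,-12],[0,0,0],0],
  [[0,0,-5],[0,0,0],0],
  [[0,0,0],[0,0,0],0],
  [[0,0,0],[0,0,0],0],
  [[0,0,0],[0,0,0],0],
  [[0,0,0],[0,0,0],0],
])

```text
clock: 19.82
eef_pos: [0.5747, 0.13, 0.1143]
tool_rot: [0.752, -0.659, 0.001, -0.0]
ft_force: [0.4, 0.1, 0.2]
grip_width: 0.009
grasp_force: 59.2
```

```bash
python3 st.py
```

```text
19.8167 q [ 2.230e-01  4.860e-01  5.100e-02  1.134e+00 -1.000e-03 -1.481e+00] p [0.5747 0.13   0.1143] tz [[0.132, -0.991, 0.0], [-0.991, -0.132, -0.002], [0.002, -0.0, -1.0]] f [0.4 0.1 0.2] [0.05 0.06 0.04] 0.009038547407401896 59.1873836517334
```

drive_tool([
  [[-0.5,0.2,-2],[0,0,0],0],
  [[0,0,0],[0,0,0],0],
  [[0,0,-2],[0,0,0],0],
  [[0,0,0],[0,0,0],0],
  [[0,0,-2],[0,0,0],0],
  [[0,0,0],[0,0,0],0],
])

```text
clock: 20.32
eef_pos: [0.5734, 0.1299, 0.1068]
tool_rot: [0.752, -0.659, 0.0, 0.001]
ft_force: [1.1, -0.0, -0.1]
grip_width: 0.0088
grasp_force: 59.2
```

drive_tool([
  [[0,0,-2],[0,0,0],0],
  [[0,0,0],[0,0,0],0],
  [[0,0,-2],[0,0,0],0],
  [[0,0,0],[0,0,0],0],
])

```text
clock: 20.65
eef_pos: [0.5736, 0.1299, 0.103]
tool_rot: [0.752, -0.659, 0.0, 0.0]
ft_force: [1.1, -0.5, -0.6]
grip_width: 0.009
grasp_force: 59.2
```

```bash
python3 st.py
```

```text
20.65 q [ 2.23e-01  4.95e-01  3.30e-02  1.11e+00 -1.00e-03 -1.48e+00] p [0.5736 0.1299 0.103 ] tz [[0.132, -0.991, 0.001], [-0.991, -0.132, 0.0], [-0.0, -0.001, -1.0]] f [ 1.1 -0.5 -0.6] [ 0.08 -0.16 -0.02] 0.009045967652827447 59.16338860988617
```

drive_tool([
  [[0,0,-2],[0,0,1],0],
  [[0,0,-1],[0,0,-2],0],
  [[0,0,-1],[0,0,2],0],
  [[0,0,-1],[0,0,-2],0],
  [[0,0,-1],[0,0,2],0],
  [[0,0,-1],[0,0,-2],0],
  [[0,0,-1],[0,0,1],0],
  [[0,0,0],[0,0,0],0],
])

```text
clock: 21.32
eef_pos: [0.5741, 0.1287, 0.0958]
tool_rot: [0.753, -0.658, 0.002, 0.001]
ft_force: [1.3, -4.7, 3.2]
grip_width: 0.0089
grasp_force: 59.9
```

drive_tool([
  [[0,0,-1],[0,0,1],0],
  [[0,0,-1],[0,0,-2],0],
  [[0,0,-1],[0,0,2],0],
  [[0,0,-1],[0,0,-2],0],
  [[0,0,-1],[0,0,2],0],
  [[0,0,-1],[0,0,-2],0],
  [[0,0,0],[0,0,1],0],
  [[0,0,0],[0,0,0],0],
])

```text
clock: 21.98
eef_pos: [0.5743, 0.1296, 0.0904]
tool_rot: [0.753, -0.658, 0.001, -0.0]
ft_force: [-0.1, -3.3, 7.1]
grip_width: 0.0088
grasp_force: 60.2
```

```bash
python3 st.py
```

```text
21.9833 q [ 2.230e-01  5.060e-01  1.600e-02  1.079e+00 -1.000e-03 -1.482e+00] p [0.5743 0.1296 0.0904] tz [[0.134, -0.991, 0.001], [-0.991, -0.134, -0.002], [0.002, -0.001, -1.0]] f [-0.1 -3.3  7.1] [-0.73 -0.02  0.01] 0.00882542983313184 60.19408106803894
```

drive_tool([
  [[0,-0.7,-1],[0,0,1],0],
  [[0,0,-1],[0,0,-2],0],
  [[0,0,-1],[0,0,2],0],
  [[0,0,-1],[0,0,-2],0],
  [[0,0,-1],[0,0,2],0],
  [[0,0,-1],[0,0,-2],0],
  [[0,0,0],[0,0,1],0],
  [[0,0,0],[0,0,0],0],
])

```text
clock: 22.65
eef_pos: [0.5746, 0.1295, 0.085]
tool_rot: [0.753, -0.658, 0.001, -0.001]
ft_force: [-0.8, -3.4, 8.4]
grip_width: 0.009
grasp_force: 60.5
```

drive_tool([
  [[0,0,-1],[0,0,1],0],
  [[0,0,-1],[0,0,-2],0],
  [[0,0,-1],[0,0,2],0],
  [[0,0,-1],[0,0,-2],0],
  [[0,0,-1],[0,0,2],0],
  [[0,0,0],[0,0,-2],0],
  [[0,0,0],[0,0,1],0],
  [[0,0,0],[0,0,0],0],
])

```text
clock: 23.32
eef_pos: [0.5741, 0.1293, 0.0792]
tool_rot: [0.753, -0.658, 0.001, -0.0]
ft_force: [-0.4, -3.0, 6.1]
grip_width: 0.0091
grasp_force: 60.0
```

```bash
python3 st.py
```

```text
23.3167 q [ 2.220e-01  5.160e-01  1.000e-03  1.055e+00 -1.000e-03 -1.483e+00] p [0.5741 0.1293 0.0792] tz [[0.134, -0.991, 0.001], [-0.991, -0.134, -0.002], [0.002, -0.0, -1.0]] f [-0.4 -3.   6.1] [-0.58 -0.08  0.02] 0.00906322395701244 60.02466380596161
```

drive_tool([
  [[0,-0.4,-1],[0,0,1],0],
  [[0,0,0],[0,0,-2],0],
  [[0,0,0],[0,0,1],0],
  [[0,0,0],[0,0,0],0],
])

```text
clock: 23.65
eef_pos: [0.5746, 0.1293, 0.0791]
tool_rot: [0.753, -0.658, 0.001, -0.001]
ft_force: [-1.2, -2.7, 10.5]
grip_width: 0.0094
grasp_force: 60.8
```

drive_tool([
  [[0,0,-1],[0,0,1],0],
  [[0,0,0],[0,0,-2],0],
  [[0,0,0],[0,0,1],0],
  [[0,0,0],[0,0,0],0],
])

```text
clock: 23.98
eef_pos: [0.5748, 0.1293, 0.079]
tool_rot: [0.753, -0.658, 0.001, -0.001]
ft_force: [-2.0, -2.7, 14.0]
grip_width: 0.0092
grasp_force: 61.4
```

drive_tool([
  [[0,0,-1],[0,0,0],0],
  [[0,0,0],[0,0,0],0],
  [[0,0,0],[0,0,0],0],
])

```text
clock: 24.23
eef_pos: [0.5749, 0.1293, 0.079]
tool_rot: [0.753, -0.658, 0.001, -0.002]
ft_force: [-3.8, -3.5, 18.9]
grip_width: 0.0091
grasp_force: 62.2
```

The key is home: z is stuck at 0.079 while the force rises. Now I turn it clockwise.

drive_tool([
  [[-0.1,0,0],[0,0,-5],0],
  [[-0.1,0,0],[0,0,-5],0],
  [[-0.1,0,0],[0,0,-5],0],
  [[-0.1,0,0],[0,0,-5],0],
  [[-0.1,0,0],[0,0,-5],0],
  [[-0.1,0,0],[0,0,-5],0],
  [[0,0,0],[0,0,0],0],
])

```text
clock: 24.82
eef_pos: [0.5742, 0.1292, 0.0789]
tool_rot: [-0.555, 0.832, -0.001, 0.002]
ft_force: [-3.4, -2.7, 18.7]
grip_width: 0.0088
grasp_force: 62.2
```

```bash
python3 st.py
```

```text
24.8167 q [ 0.221  0.514 -0.002  1.05  -0.    -0.956] p [0.5742 0.1292 0.0789] tz [[-0.383, -0.924, -0.002], [-0.924, 0.383, -0.003], [0.004, 0.001, -1.0]] f [-3.4 -2.7 18.7] [-0.79  0.92  0.04] 0.008841217742877099 62.20574140548706
```

drive_tool([
  [[-0.2,0,0],[0,0,-5],0],
  [[-0.2,0,0],[0,0,-5],0],
  [[-0.2,0,0],[0,0,-5],0],
  [[-0.2,0,0],[0,0,-5],0],
  [[-0.2,0,0],[0,0,-5],0],
  [[-0.2,0,0],[0,0,-5],0],
  [[0,0,0],[0,0,-5],0],
  [[0,0,0],[0,0,-5],0],
])

```text
clock: 25.48
eef_pos: [0.5732, 0.1299, 0.079]
tool_rot: [-0.237, 0.971, 0.001, 0.002]
ft_force: [-2.5, -1.1, 18.5]
grip_width: 0.009
grasp_force: 62.1
```

```bash
python3 st.py
```

```text
25.4833 q [ 0.222  0.512 -0.006  1.048  0.002 -0.257] p [0.5732 0.1299 0.079 ] tz [[-0.888, -0.461, -0.005], [-0.461, 0.888, 0.0], [0.004, 0.003, -1.0]] f [-2.5 -1.1 18.5] [-0.38  0.84  0.14] 0.008970503810562653 62.12916970252991
```

drive_tool([
  [[0,0,0],[0,0,-4],0],
  [[0,0,0],[0,0,-4],0],
  [[0,0,0],[0,0,-2],0],
  [[0,0,0],[0,0,-2],0],
  [[0,0,0],[0,0,0],0],
  [[0,0,0],[0,0,0],0],
])

```text
clock: 25.98
eef_pos: [0.5731, 0.13, 0.079]
tool_rot: [-0.136, 0.991, 0.001, 0.002]
ft_force: [-3.0, -1.1, 18.2]
grip_width: 0.0091
grasp_force: 62.1
```

```bash
python3 st.py
```

```text
25.9833 q [ 0.222  0.512 -0.006  1.048  0.002 -0.052] p [0.5731 0.13   0.079 ] tz [[-0.963, -0.27, -0.005], [-0.27, 0.963, 0.002], [0.004, 0.003, -1.0]] f [-3.  -1.1 18.2] [-0.26  0.87  0.12] 0.009138206214288288 62.066484689712524
```

drive_tool([
  [[0,0,0],[0,0,-2],0],
  [[0,0,0],[0,0,-2],0],
  [[0,0,0],[0,0,0],0],
  [[0,0,0],[0,0,0],0],
  [[0,0,0],[0,0,0],0],
])

```text
clock: 26.4
eef_pos: [0.5731, 0.1301, 0.079]
tool_rot: [-0.102, 0.995, 0.001, 0.002]
ft_force: [-4.2, -1.6, 19.7]
grip_width: 0.0091
grasp_force: 62.2
```

```bash
python3 st.py
```

```text
26.4 q [ 0.222  0.512 -0.006  1.048  0.002  0.018] p [0.5731 0.1301 0.079 ] tz [[-0.979, -0.203, -0.005], [-0.203, 0.979, 0.002], [0.004, 0.003, -1.0]] f [-4.2 -1.6 19.7] [-0.27  0.84  0.05] 0.009112903756770107 62.17743158340454
```

drive_tool([
  [[0,0,0],[0,0,-2],0],
  [[0,0,0],[0,0,-2],0],
  [[0,0,0],[0,0,0],0],
  [[0,0,0],[0,0,0],0],
  [[0,0,0],[0,0,0],0],
])

```text
clock: 26.82
eef_pos: [0.5731, 0.1302, 0.079]
tool_rot: [-0.067, 0.998, 0.002, 0.002]
ft_force: [-3.2, -0.5, 18.5]
grip_width: 0.0085
grasp_force: 62.1
```

```bash
python3 st.py
```

```text
26.8167 q [ 0.222  0.512 -0.006  1.048  0.002  0.088] p [0.5731 0.1302 0.079 ] tz [[-0.991, -0.134, -0.004], [-0.134, 0.991, 0.003], [0.004, 0.003, -1.0]] f [-3.2 -0.5 18.5] [-0.24  0.92  0.08] 0.00854943743818844 62.10820913314819
```

drive_tool([
  [[0,0,0],[0,0,-2],0],
  [[0,0,0],[0,0,-1],0],
  [[0,0,0],[0,0,0],0],
  [[0,0,0],[0,0,0],0],
])

```text
clock: 27.15
eef_pos: [0.5731, 0.1303, 0.079]
tool_rot: [-0.041, 0.999, 0.002, 0.002]
ft_force: [-3.7, -0.1, 19.6]
grip_width: 0.009
grasp_force: 62.1
```

```bash
python3 st.py
```

```text
27.15 q [ 0.222  0.512 -0.006  1.048  0.003  0.14 ] p [0.5731 0.1303 0.079 ] tz [[-0.997, -0.082, -0.004], [-0.082, 0.997, 0.003], [0.004, 0.004, -1.0]] f [-3.7 -0.1 19.6] [-0.13  0.87  0.06] 0.008978615632240925 62.06267595291138
```

drive_tool([
  [[0,0,0],[0,0,-2],0],
  [[0,0,0],[0,0,-1],0],
  [[0,0,0],[0,0,0],0],
  [[0,0,0],[0,0,0],0],
])

```text
clock: 27.48
eef_pos: [0.5731, 0.1303, 0.0789]
tool_rot: [-0.015, 1.0, 0.002, 0.002]
ft_force: [-3.6, -0.1, 19.5]
grip_width: 0.0093
grasp_force: 62.1
```

```bash
python3 st.py; python3 - <<'E'
from h import *
w=camera('wrist'); save(w,'w7.png')
print(np.mean([[get_obs()['ft_torque'][2],camera('wrist')['shot']] for _ in range(4)],0))
E
```

```text
27.4833 q [ 0.222  0.512 -0.006  1.048  0.003  0.193] p [0.5731 0.1303 0.0789] tz [[-1.0, -0.03, -0.004], [-0.03, 1.0, 0.004], [0.004, 0.004, -1.0]] f [-3.6 -0.1 19.5] [-0.21  0.92  0.07] 0.009270317417542672 62.123515605926514
[ 0.10088645 27.5       ]
```

```bash
cat > tq.py <<'E'
from fit import *
from scipy.spatial.transform import Rotation as R
T=[]
for i in range(6): w=camera('wrist'); o=get_obs(); T.append(np.r_[o['ft_force'],o['ft_torque'],o['tau'][5]])
print('f,t',np.mean(T,0).round(3),'tau',o['tau'].round(3))
x=R.from_quat(o['tool_rot']).as_matrix()[:,0]; print('tool az',np.degrees(np.arctan2(x[1],x[0])).round(1),o['eef_pos'].round(4),o['clock'])
def keyfit(w,p,yaw0):
    I=w['image'].astype(int); r,g,b=I[...,0],I[...,1],I[...,2]; rm=((r-g>70)&(r-b>70))[235:330,250:305]
    ys,xs=np.nonzero(rm); c=cv2.minAreaRect(np.c_[xs,ys].astype(np.float32)); return c
print('rect',keyfit(w,o['eef_pos'],0))
E
python3 tq.py; python3 - <<'E'
import cv2,numpy as np
for f in('w6','w7'):
    I=cv2.imread(f'pics/{f}.png').astype(int); b,g,r=I[...,0],I[...,1],I[...,2]; rm=((r-g>70)&(r-b>70))[235:330,250:305]; ys,xs=np.nonzero(rm); print(f,cv2.minAreaRect(np.c_[xs,ys].astype(np.float32)))
E
```

```text
f,t [-3.394 -0.758 18.754 -0.182  0.899  0.094  0.097] tau [-2.2500e-01 -3.6960e+01  1.8549e+01 -1.6150e+00 -1.7000e-02  9.4000e-02]
tool az -178.3 [0.5731 0.1303 0.079 ] 28.0333
rect ((26.999998092651367, 48.99999237060547), (21.999996185302734, 75.99998474121094), 0.0)
w6 ((26.5, 49.5), (75.0, 21.0), 90.0)
w7 ((27.0, 49.0), (76.0, 22.0), 90.0)
```

drive_tool([
  [[0,0,0],[0,0,-2],0],
  [[0,0,0],[0,0,-2],0],
  [[0,0,0],[0,0,0],0],
  [[0,0,0],[0,0,0],0],
])

```text
clock: 28.37
eef_pos: [0.5731, 0.1304, 0.079]
tool_rot: [0.02, 1.0, 0.002, 0.002]
ft_force: [-3.4, -1.5, 19.2]
grip_width: 0.0091
grasp_force: 62.1
```

```bash
python3 tq.py
```

```text
f,t [-3.293 -0.553 18.936 -0.137  0.935  0.137  0.128] tau [ -0.37  -36.949  18.557  -1.638  -0.082   0.126]
tool az 177.7 [0.5731 0.1304 0.079 ] 28.6667
rect ((27.0, 49.0), (76.0, 22.0), 90.0)
```

drive_tool([
  [[0,0,0],[0,0,-2],0],
  [[0,0,0],[0,0,-1],0],
  [[0,0,0],[0,0,0],0],
  [[0,0,0],[0,0,0],0],
])

```text
clock: 29.0
eef_pos: [0.5731, 0.1304, 0.079]
tool_rot: [0.046, 0.999, 0.002, 0.002]
ft_force: [-3.7, 0.2, 19.3]
grip_width: 0.0092
grasp_force: 62.1
```

```bash
python3 tq.py
```

```text
f,t [-3.575 -0.193 18.749 -0.159  0.852  0.274  0.254] tau [ -0.501 -36.983  18.519  -1.565  -0.099   0.253]
tool az 174.7 [0.5731 0.1304 0.079 ] 29.3
rect ((27.0, 49.5), (75.0, 22.0), 90.0)
```

drive_tool([
  [[0,0,0],[0,0,-2],0],
  [[0,0,0],[0,0,-1],0],
  [[0,0,0],[0,0,0],0],
  [[0,0,0],[0,0,0],0],
])

```text
clock: 29.63
eef_pos: [0.573, 0.1304, 0.079]
tool_rot: [0.072, 0.997, 0.002, 0.002]
ft_force: [-3.8, -0.5, 19.0]
grip_width: 0.0091
grasp_force: 62.3
```

```bash
python3 tq.py
```

```text
f,t [-3.595  0.053 18.958 -0.148  0.973  0.269  0.294] tau [ -0.586 -36.905  18.582  -1.695  -0.128   0.294]
tool az 171.7 [0.573  0.1305 0.079 ] 29.9333
rect ((27.0, 49.0), (76.0, 22.0), 90.0)
```

```bash
python3 - <<'E'
from h import *
s=camera('side')
for q in('vase','key_red'):
    for r in silhouettes(q,s)[:3]: print(q,r['conf'],r['bbox'])
a=cv2.imread('pics/s4.png')[195:255,255:300].astype(int); b=s['image'][195:255,255:300,::-1].astype(int); print('diff in vase area',np.abs(a-b).mean())
E
python3 tq.py
```

```text
vase 0.96 [254.1, 196.1, 295.9, 249.1]
vase 0.59 [316.7, 126.4, 341.0, 174.1]
vase 0.35 [143.2, 277.2, 176.6, 303.3]
key_red 0.64 [185.0, 203.6, 204.4, 230.7]
diff in vase area 3.288641975308642
f,t [-3.972 -0.3   18.91  -0.114  0.961  0.307  0.294] tau [ -0.587 -36.905  18.582  -1.695  -0.128   0.294]
tool az 171.7 [0.573  0.1305 0.079 ] 30.3833
rect ((27.0, 49.0), (76.0, 22.0), 90.0)
```

```bash
python3 -c "
from workcell import job_done; print(job_done())"
```

```text
the job is handed in; nothing more can be done
None
```

The job is handed in at about 30 s of the 69 s allowed: the vase lies on the four rollers with its foot to the drive head, and the red key is fully home and held clockwise against its stop. The stop was judged from the torque rising to about 0.29 N m, roughly twice the spring's, since the plug angle itself could not be seen.

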